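# Make up a stores order in the carrying tray and lift it ready to hand over

### The job

Make up the order in the blue carrying tray: stack the loose brown screw carton squarely, edges flush, on the carton that already stands in the tray, then set the small blue fuse packet in the middle of the top, square with it. Then swing the tray's folded handle up over the stack and lift the tray by it about 10 cm straight up off the desk without tipping it, leaving everything else where it stands. Finish while still holding the tray by its handle, level and still in the air with the stack in order: do not put it down.

Things in the scene. Friction and masses are not known exactly. Their poses are not given: they have to be found in the camera images.
- tray: Blue steel carrying tray, black rubber mat, 110 mm (its x) by 140 mm (its y), loose on the desk; origin at the centre of its underside, z up; at yaw 0 its axes are the world's, but it stands at yaw -1.92 to -1.22. Walls 22 mm high; mat top 4 mm above the underside. Mid-way along each end (y = +70, -70 mm) an ear 30 mm wide rises to 83 mm and carries the handle's pivot. 0.32 kg with its handle.
- bail_hinge (a point): Point on the handle's pivot axis, midway between the ears: 68 mm above the tray's underside, over its centre. The axis runs along the tray's y.
- bail (a joint): Angle of the swinging wire handle (bail), rad: 0 = folded level towards the tray's +x (roughly the robot's right), on its stop; 1.57 = upright over the tray's middle; stop at 2.0. Swings freely and falls back to 0 when let go; when held up, the tray hangs from its pivots and levels itself.
- bail_grip (a point): Middle of the handle's black rubber sleeve, which turns freely on the wire: round, 15 mm thick, 80 mm long, parallel to the tray's y, 110 mm from the pivot axis. Folded it is 68 mm above the desk; upright 178 mm above the tray's underside, about 80 mm above the finished stack. The side wires are 153 mm apart.
- base_carton: Closed brown screw carton already standing about in the middle of the tray, on the mat: 47 mm (x) by 74 mm (y) by 34 mm high, about 0.25 kg; origin at the centre of its underside, z up. Its sides run along the tray's to within a few degrees.
- loose_carton: The other closed brown screw carton, the same size (47 x 74 x 34 mm, about 0.25 kg), lying on the desk outside the tray; origin at the centre of its underside.
- fuse_packet: Small closed blue fuse packet on the desk: 35 mm (x) by 50 mm (y) by 26 mm high, 0.06 kg; origin at the centre of its underside, z up.
- pill_bottle: White pill bottle with a blue cap, 42 mm across, 76 mm high, standing on the desk; not part of the order. Origin at the centre of its underside.
- coffee_mug: White spotted coffee mug, about 114 x 78 mm and 93 mm high, at the right of the desk; a bystander. Origin at the centre of its underside.
- masking_tape: Roll of masking tape lying flat, 105 mm across, 24 mm high, at the left of the desk; a bystander. Origin at the centre of its underside.
Not all that is in view belongs to the job. What is shaped like the base_carton but pink or purple is not meant.

How it is judged:
On the way, in this order (a step that is already met when the one before it is completed fails the run):
1. the loose carton rests squarely on the carton in the tray, let go (x of loose_carton in the frame of base_carton between -0.008 and 0.008 m and y of loose_carton in the frame of base_carton between -0.008 and 0.008 m and z of loose_carton in the frame of base_carton between 0.03 and 0.038 m and angle between the x axis of loose_carton and the x axis of base_carton, either way round below 0.14 rad and contact force between the fingers and loose_carton below 0.1 N), for 0.2 s.
2. the fuse packet rests in the middle of the top carton, square with it, let go, with the tray still on the desk (x of fuse_packet in the frame of loose_carton between -0.009 and 0.009 m and y of fuse_packet in the frame of loose_carton between -0.009 and 0.009 m and z of fuse_packet in the frame of loose_carton between 0.03 and 0.038 m and angle between the x axis of fuse_packet and the x axis of loose_carton, either way round below 0.17 rad and contact force between the fingers and fuse_packet below 0.1 N and height (world z) of tray below 0.01 m), for 0.2 s.
At the end, for the whole second after the job is handed in: Tray hanging in the fingers by its raised handle (bail over 1.25 rad), 60 to 160 mm up, within 170 mm of its start, tilt under 0.10 rad, still (20 mm/s, 0.15 rad/s); base carton within 12 mm (x), 14 mm (y) of mid-tray, next on it within 10 mm, 0.17 rad, packet 11 mm, 0.20 rad; boxes untouched (height (world z) of tray between 0.06 and 0.16 m and angle between tray's own z axis and vertical below 0.1 rad and linear speed of tray below 0.02 m/s and angular speed of tray below 0.15 rad/s and distance of tray from where it was at the start of the episode below 0.17 m and value of joint bail above 1.25 rad and contact force between the fingers and tray above 2 N and x of base_carton in the frame of tray between -0.012 and 0.012 m and y of base_carton in the frame of tray between -0.014 and 0.014 m and z of base_carton in the frame of tray between 0 and 0.008 m and x of loose_carton in the frame of base_carton between -0.01 and 0.01 m and y of loose_carton in the frame of base_carton between -0.01 and 0.01 m and z of loose_carton in the frame of base_carton between 0.03 and 0.038 m and angle between the x axis of loose_carton and the x axis of base_carton, either way round below 0.17 rad and x of fuse_packet in the frame of loose_carton between -0.011 and 0.011 m and y of fuse_packet in the frame of loose_carton between -0.011 and 0.011 m and z of fuse_packet in the frame of loose_carton between 0.03 and 0.038 m and angle between the x axis of fuse_packet and the x axis of loose_carton, either way round below 0.2 rad and contact force between the fingers and base_carton below 0.1 N and contact force between the fingers and loose_carton below 0.1 N and contact force between the fingers and fuse_packet below 0.1 N); the arm keeps its last pose, push and grip.
It fails at once if the white pill bottle is pushed more than 30 mm from its place (distance of pill_bottle from where it was at the start of the episode above 0.03 m).
It fails at once if the coffee mug is pushed more than 30 mm from its place (distance of coffee_mug from where it was at the start of the episode above 0.03 m).
It fails at once if the roll of masking tape is pushed more than 30 mm from its place (distance of masking_tape from where it was at the start of the episode above 0.03 m).
It fails at once if the tray is tipped by more than 0.35 rad (angle between tray's own z axis and vertical above 0.35 rad).
It also fails if it takes over 72 s, if anything falls off the work surface, if the arm or the gripper's body presses on something with over 40 N, if the wrist force passes 120 N, or if a joint passes its speed limit or range.

### The arm

A 7-joint arm with a two-finger parallel gripper is mounted at the origin on the work surface; the furniture and walls round the work are solid. World frame = base frame: x ahead of the robot, y to its left, z up, the work surface at z = 0. Lengths are in m, angles in rad, forces in N, time in s.
With the tool pointing down it reaches from about 0.425 to 1.025 m from the base axis. Payload 9.4 kg.
Tool frame: the origin (TCP) lies at the very end of the fingers, on their centre line; the grasp point (between the pads) lies 19 mm behind it (arm.grip_depth is the distance from the TCP to the grasp point, in m); z points along the fingers, y is the line along which they close (so a half turn about z gives the same grasp; the last joint's range is limited). The gripper opens to 93 mm and grips with 3 to 60 N. Pads are 15 mm wide; open, the fingers measure 128 mm over their backs; the gripper's body (75 mm by 188 mm) begins 65 mm behind the grasp point.
Start: joints at [1.096, 0.599, -0.003, 1.599, 0.002, 0.943, -0.08], TCP at [0.281, -0.668, 0.219] pointing down, gripper open.
Joint ranges: [-2.57, 2.57], [-0.35, 1.97], [-1.29, 1.29], [0.11, 2.56], [-1.05, 4.19], [0.11, 1.86], [-2.63, 2.63]. Speed limits (rad/s): [2.22, 2.22, 3.01, 3.01, 3.14, 3.14, 3.14].

### API

Orientations are given as a rotation vector (axis times angle).
In Python, from cell import arm gives the robot as it stands.
- The arm moves only by the tool carry_out, never from a script. Its argument "moves" is a list of rows, each an object of numbers: "x", "y", "z": the shift along the tool's x, y, z in units of 0.2 m (1.0 is 0.2 m); "rx", "ry", "rz": the turn, a rotation vector about the tool's x, y, z in units of 45 degrees (1.0 is 45 degrees); "hand": the opening, from 0 (shut) to 1 (fully open). A call has 1 to 5 rows; each row is the pose to reach, as a shift and turn from the pose commanded when the call began, along the tool's axes at that moment; what a row does not reach only later rows make up. A row lasts 1/12 s, in which the tool goes at most 41.7 mm and 7.16 degrees, less where a joint would pass 70% of its speed; a pose out of reach is approached as far as the arm can. A call with a number of a shift or a turn outside -1 to 1 is refused whole. A call with a gripper value outside its range is refused whole. The fingers move at their own pace and stop on an object; "force" is the grip in N (left out, the last holds). Time passes only in rows, so rows that repeat a pose let the fingers close. It gives the time, the measured TCP pose, the force, the opening and the grip force at its end, in the units of the state.
- arm.state(): the state, without advancing time (a new reading comes with each control period).
- arm.read_camera(name): name is "scene" or "top" or "wrist"; returns a dict with "color" (384x512x3 uint8, red, green, blue), "fx", "fy", "cx", "cy" (pixels), "dist" ([k1, k2, p1, p2, k3] as OpenCV has them; the pictures are not rectified), "extrinsics" (4x4, takes a point from camera to world coordinates). Camera axes: x right, y down, z forward; pixel columns grow to the right and rows downward; lengths in m; the calibration is good to about 2 mm. A picture is of the moment at which its call begins. There is no depth.
- arm.hand_in(): hands the job in; it is judged then, once.
Trained networks look in a picture, given as the dict that the camera call returned (one of the last four; its "shot" number tells which), for a name from the list of things; names that differ only in an ending like _2 or _b are one class to them, and where a whole thing is asked for, a point or a joint stands for the part that bears it (a point fixed in the world has none). Each returns a list of dicts, best first, with "confidence" (0 to 1); they miss things now and then, are a little off and sometimes report something else, mostly with a low value. They report only what shows in the picture. A call takes as long as a camera call. They do not tell look-alikes from the thing itself.
- arm.search_frame(picture, query): "box" ([left, top, width, height] in pixels, round what is visible of it).
The state is a dict: "time": time; "joint_positions": joint angles; "joint_vel": joint speeds; "tau": joint torques, N m; "tool_pos": TCP position; "tool_rot": TCP orientation; "ft_force": force on the tool from outside, world axes, zero at the start; "moment": the same for the moment, N m; "opening": finger opening in m; "grasp_force": force on a finger pad.
Only numpy, scipy, OpenCV 4.12 (cv2) and the standard library are available. Lean on these libraries where they do the work, as an engineer would, in place of code of your own. Each camera call takes 0.05 s, during which the arm holds its last target. There are 200 camera calls.

## Working session

There is one attempt and no reset: what is moved stays moved. The work goes in short steps, Python scripts to look and compute and a tool call to move; the robot and the scene stay as the last step left them, time stands still between calls to the robot, and variables do not carry over. Pictures are saved under pics/ and viewed, at most 12 in all, crops included, and the job is handed in when it is done.

Besides the shell and the picture viewer there is one more tool, called after "Emit:" in YAML: its name, and indented under it one key for each argument. carry_out: Moves the arm, as the interface text tells. Shifts and turns lie within -1 to 1; 1 stands for 0.2 m of shift or 45 degrees of turn. Its arguments: {"type":"object","properties":{"moves":{"type":"array","items":{"type":"object","properties":{"x":{"type":"number","minimum":-1,"maximum":1},"y":{"type":"number","minimum":-1,"maximum":1},"z":{"type":"number","minimum":-1,"maximum":1},"rx":{"type":"number","minimum":-1,"maximum":1},"ry":{"type":"number","minimum":-1,"maximum":1},"rz":{"type":"number","minimum":-1,"maximum":1},"hand":{"type":"number"}}}},"force":{"type":"number"}},"required":["moves"]}

```bash
mkdir -p pics; ls
cat > h.py <<'E'
import numpy as np, cv2, json
from scipy.spatial.transform import Rotation as R
from cell import arm
def K(p): return np.array([[p['fx'],0,p['cx']],[0,p['fy'],p['cy']],[0,0,1.]])
def ray(p,uv):
    n=cv2.undistortPoints(np.array([[uv]],float),K(p),np.array(p['dist'],float))[0,0]
    T=np.array(p['extrinsics']); return T[:3,3],T[:3,:3]@np.array([n[0],n[1],1.])
def onz(p,uv,z):
    o,d=ray(p,uv); return o+d*(z-o[2])/d[2]
def proj(p,X):
    T=np.linalg.inv(np.array(p['extrinsics']))
    return cv2.projectPoints(np.atleast_2d(np.array(X,float)),cv2.Rodrigues(T[:3,:3])[0],T[:3,3],K(p),np.array(p['dist'],float))[0][:,0]
def tri(l):
    A=np.zeros((3,3));b=np.zeros(3)
    for p,uv in l:
        o,d=ray(p,uv);d=d/np.linalg.norm(d);M=np.eye(3)-np.outer(d,d);A+=M;b+=M@o
    return np.linalg.solve(A,b)
def save(p,n,crop=None,s=1):
    im=p['color'][:,:,::-1]
    if crop: x,y,w,h=crop; im=im[y:y+h,x:x+w]
    cv2.imwrite('pics/'+n,cv2.resize(im,None,fx=s,fy=s,interpolation=cv2.INTER_CUBIC))
E
python3 - <<'E'
from h import *
ims=[]
for c in ['scene','top']:
    p=arm.read_camera(c); ims.append(p['color'])
    np.save(c+'0.npy',p,allow_pickle=True)
    print(c,np.round(p['extrinsics'],3).tolist(),p['fx'])
    for n in ['tray','bail_grip','base_carton','loose_carton','fuse_packet','pill_bottle','coffee_mug','masking_tape']:
        print(n,[(np.round(d['box']).tolist(),round(d['confidence'],2)) for d in arm.search_frame(p,n)][:4])
for n,i in zip('st',ims): cv2.imwrite(f'pics/{n}0.png',cv2.resize(i[:,:,::-1],(800,600),interpolation=cv2.INTER_CUBIC))
s=arm.state();print(s)
E
```

```text
pics
scene [[0.783, -0.448, 0.432, -0.296], [-0.622, -0.55, 0.557, -1.154], [-0.013, -0.705, -0.709, 1.478], [0.0, 0.0, 0.0, 1.0]] 487.2713287400248
tray [([236.0, 214.0, 44.0, 32.0], 0.78), ([250.0, 215.0, 21.0, 18.0], 0.25)]
bail_grip [([246.0, 230.0, 36.0, 11.0], 0.63)]
base_carton [([248.0, 217.0, 25.0, 19.0], 0.65)]
loose_carton []
fuse_packet []
pill_bottle [([305.0, 265.0, 12.0, 12.0], 0.6)]
coffee_mug [([329.0, 291.0, 23.0, 36.0], 0.64)]
masking_tape []
top [[0.021, -0.987, 0.157, 0.319], [-1.0, -0.019, 0.009, -0.082], [-0.006, -0.157, -0.988, 1.611], [0.0, 0.0, 0.0, 1.0]] 437.8517296510037
tray [([246.0, 195.0, 57.0, 44.0], 0.7)]
bail_grip [([276.0, 196.0, 24.0, 37.0], 0.81)]
base_carton [([234.0, 148.0, 22.0, 24.0], 0.78), ([259.0, 209.0, 16.0, 16.0], 0.76), ([178.0, 158.0, 20.0, 23.0], 0.67)]
loose_carton [([138.0, 163.0, 28.0, 26.0], 0.84)]
fuse_packet []
pill_bottle [([344.0, 206.0, 14.0, 13.0], 0.52)]
coffee_mug [([395.0, 210.0, 29.0, 30.0], 0.94)]
masking_tape [([96.0, 182.0, 29.0, 27.0], 0.56)]
{'time': 0.9, 'joint_positions': array([ 1.09631348,  0.5992689 , -0.00248655,  1.59939288,  0.00176557,
        0.94290024, -0.07979142]), 'joint_vel': array([ 0.0003766 , -0.00145279, -0.00019965,  0.00206084, -0.00047701,
       -0.00142931,  0.00098152]), 'tau': array([ 6.47250727e-04, -7.64806938e+01,  1.49666693e+00, -2.52702641e+01,
       -5.23188128e-02,  1.04133761e-02,  4.83211090e-05]), 'tool_pos': array([ 0.28084325, -0.66840078,  0.21864295]), 'tool_rot': array([ 3.07962228e+00,  6.20715214e-01, -2.56032353e-05]), 'ft_force': array([-0.38856286, -0.21558893,  0.03929513]), 'moment': array([ 0.00376163, -0.03325872, -0.01648913]), 'grasp_force': 0.0, 'opening': 0.09279182251242481}
```

View pics/t0.png

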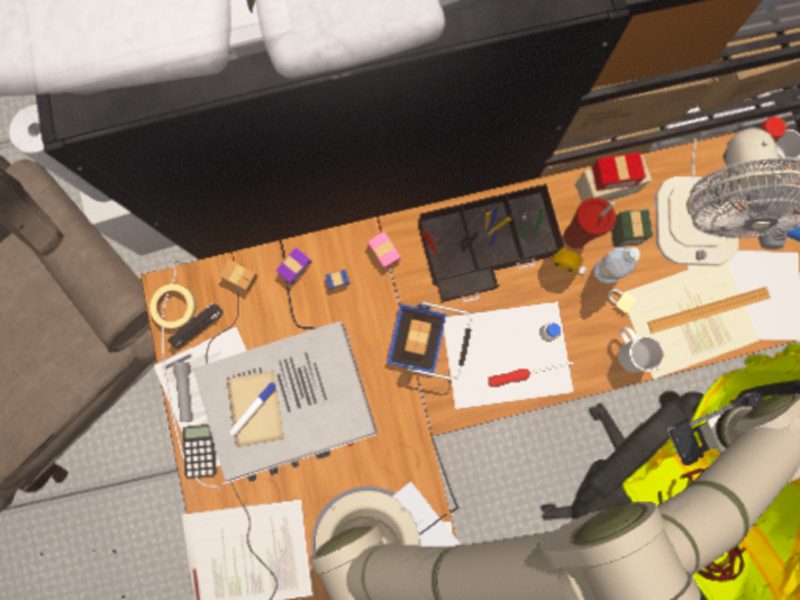

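View pics/s0.png

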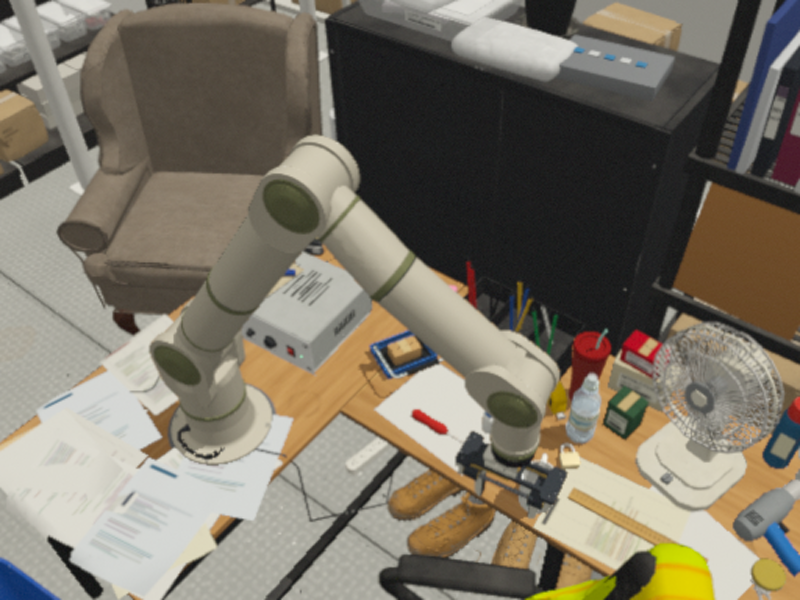

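Run:
```python
from h import *
p=np.load('top0.npy',allow_pickle=True).item()
s=512/800
for n,uv,z in [('loose',(239,277),.034),('purple',(293,265),.034),('pink',(384,250),.034),('fuse',(337,279),.026),('base',(420,336),.038),('sleeve',(464,347),.068),('bottle',(552,330),.07),('mug',(640,352),.09),('tape',(172,305),.024),('greybox far edge L',(195,368),.07),('far R',(341,323),.07),('cab L',(190,258),0),('cab R',(545,180),0),('organizer l',(420,215),.05),('org front',(445,300),.04)]:
    print(n,np.round(onz(p,(uv[0]*s,uv[1]*s),z),3)[:2])
T=np.array(arm.read_camera('wrist')['extrinsics']); st=arm.state()
W=np.eye(4);W[:3,:3]=R.from_rotvec(st['tool_rot']).as_matrix();W[:3,3]=st['tool_pos']
print(np.round(np.linalg.inv(W)@T,4).tolist(), np.round(W,3).tolist())
save(p,'crop.png',(85,130,230,130),3.4)
```

```text
loose [0.604 0.315]
purple [0.635 0.189]
pink [ 0.675 -0.025]
fuse [0.605 0.085]
base [ 0.473 -0.113]
sleeve [ 0.447 -0.212]
bottle [ 0.489 -0.411]
mug [ 0.441 -0.605]
tape [0.535 0.474]
greybox far edge L [0.386 0.395]
far R [0.496 0.067]
cab L [0.655 0.447]
cab R [ 0.867 -0.415]
organizer l [ 0.758 -0.108]
org front [ 0.558 -0.17 ]
[[0.0001, -0.9613, -0.2755, 0.0756], [1.0, -0.0002, 0.0008, 0.0003], [-0.0008, -0.2755, 0.9613, -0.1662], [0.0, 0.0, 0.0, 1.0]] [[0.922, 0.387, -0.0, 0.281], [0.387, -0.922, -0.0, -0.668], [-0.0, -0.0, -1.0, 0.219], [0.0, 0.0, 0.0, 1.0]]
```

View pics/crop.png

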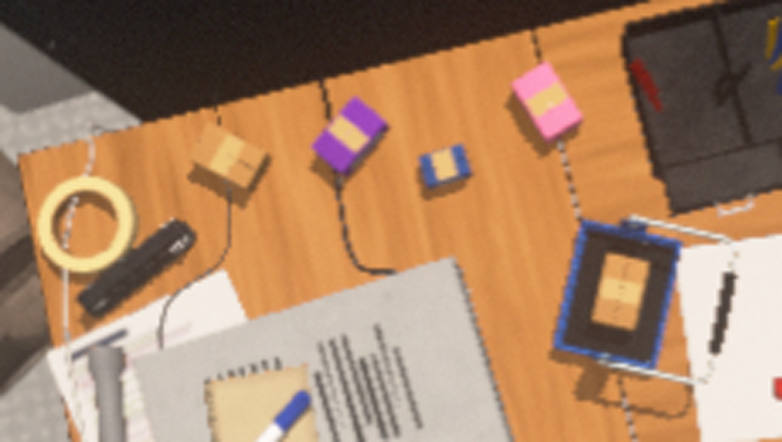

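The brown box at native (153,178) is the loose carton. The purple one (188,170) and the pink one (245,160) are look-alikes. The fuse packet is at (216,179) and the tray at (266,217). I'm moving over the tray now.

Emit:
carry_out:
  moves:
    - {"x":0.675,"y":-0.7,"z":-0.14,"hand":1}
    - {"x":0.675,"y":-0.7,"z":-0.14}
    - {"x":0.675,"y":-0.7,"z":-0.14}
    - {"x":0.675,"y":-0.7,"z":-0.14}
    - {"x":0.675,"y":-0.7,"z":-0.14}

```text
validation failed for argument at $.mo...
```

Emit:
carry_out:
  moves:
    - {"x":0.675,"y":-0.7,"z":-0.14}
    - {"x":0.675,"y":-0.7,"z":-0.14}
    - {"x":0.675,"y":-0.7,"z":-0.14}
    - {"x":0.675,"y":-0.7,"z":-0.14}
    - {"x":0.675,"y":-0.7,"z":-0.14}

```text
validation failed for argument at $.mo...
```

Emit:
carry_out:
  moves:
    - {"x":0.675,"y":-0.7,"z":-0.14,"rz":0.16}
    - {"x":0.675,"y":-0.7,"z":-0.14,"rz":0.32}
    - {"x":0.675,"y":-0.7,"z":-0.14,"rz":0.48}
    - {"x":0.675,"y":-0.7,"z":-0.14,"rz":0.64}
    - {"x":0.675,"y":-0.7,"z":-0.14,"rz":0.8}

```text
validation failed for argument at $.mo...
```

Run:
```python
from h import *
p=arm.read_camera('wrist'); np.save('wA.npy',p,allow_pickle=True); save(p,'wA.png',None,1.5)
for n in ['tray','bail_grip','base_carton']:
    print(n,[(np.round(d['box'],1).tolist(),round(d['confidence'],2)) for d in arm.search_frame(p,n)][:4])
s=arm.state();print(s['time'],s['tool_pos'],s['tool_rot'],s['joint_positions'])
```

```text
tray []
bail_grip []
base_carton []
1.15 [ 0.28084987 -0.66839044  0.21863028] [ 3.07961509e+00  6.20803997e-01 -4.32099566e-05] [ 1.09631789  0.59927709 -0.00252385  1.59941024  0.00180137  0.94288791
 -0.07978255]
```

View pics/wA.png

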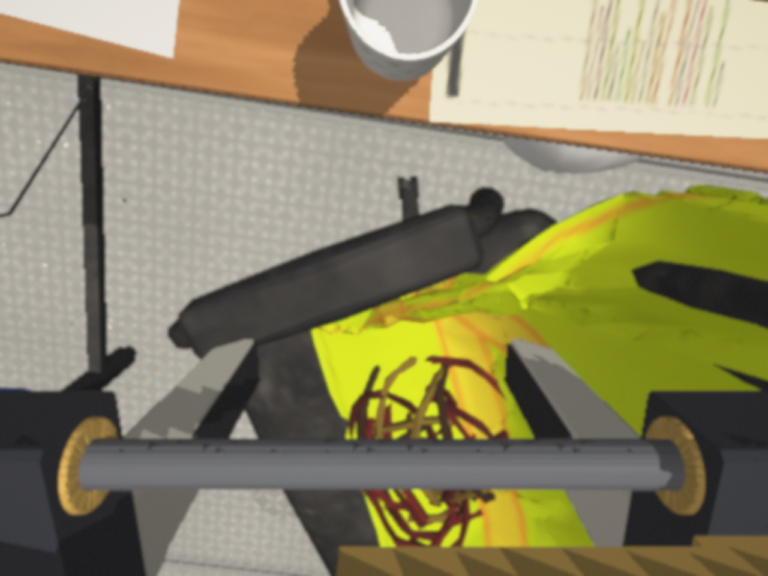

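Emit:
carry_out:
  moves:
    - {"x":0.675,"y":-0.7,"z":-0.14,"rx":0,"ry":0,"rz":0,"hand":1}
    - {"x":0.675,"y":-0.7,"z":-0.14,"rx":0,"ry":0,"rz":0,"hand":1}
    - {"x":0.675,"y":-0.7,"z":-0.14,"rx":0,"ry":0,"rz":0,"hand":1}
    - {"x":0.675,"y":-0.7,"z":-0.14,"rx":0,"ry":0,"rz":0,"hand":1}
    - {"x":0.675,"y":-0.7,"z":-0.14,"rx":0,"ry":0,"rz":0,"hand":1}

```text
time: 1.57
tool_pos: [0.3525, -0.4836, 0.2472]
tool_rot: [-3.078, -0.624, -0.001]
ft_force: [0.7, 0.0, 0.4]
opening: 0.0931
grasp_force: 0.0
```

Emit:
carry_out:
  moves:
    - {"x":0.55,"y":-0.73,"z":-0.14,"rx":0,"ry":0,"rz":0,"hand":1}
    - {"x":0.55,"y":-0.73,"z":-0.14,"rx":0,"ry":0,"rz":0,"hand":1}
    - {"x":0.55,"y":-0.73,"z":-0.14,"rx":0,"ry":0,"rz":0,"hand":1}
    - {"x":0.55,"y":-0.73,"z":-0.14,"rx":0,"ry":0,"rz":0,"hand":1}
    - {"x":0.55,"y":-0.73,"z":-0.14,"rx":0,"ry":0,"rz":0,"hand":1}

```text
time: 1.98
tool_pos: [0.3972, -0.305, 0.2756]
tool_rot: [-3.078, -0.627, -0.002]
ft_force: [0.3, -0.3, -0.8]
opening: 0.0929
grasp_force: 0.0
```

Emit:
carry_out:
  moves:
    - {"x":0.55,"y":-0.73,"z":-0.2,"rx":0,"ry":0,"rz":0.8,"hand":1}
    - {"x":0.55,"y":-0.73,"z":-0.2,"rx":0,"ry":0,"rz":0.8,"hand":1}
    - {"x":0.55,"y":-0.73,"z":-0.2,"rx":0,"ry":0,"rz":0.8,"hand":1}
    - {"x":0.55,"y":-0.73,"z":-0.2,"rx":0,"ry":0,"rz":0.8,"hand":1}
    - {"x":0.55,"y":-0.73,"z":-0.2,"rx":0,"ry":0,"rz":0.8,"hand":1}

```text
time: 2.4
tool_pos: [0.4401, -0.1352, 0.3143]
tool_rot: [3.131, -0.252, 0.001]
ft_force: [0.6, 0.3, -0.5]
opening: 0.0934
grasp_force: 0.0
```

Run:
```python
from h import *
p=arm.read_camera('wrist'); np.save('wA.npy',p,allow_pickle=True); save(p,'wA2.png',None,1.5)
for n in ['tray','bail_grip','base_carton']:
    print(n,[(np.round(d['box'],1).tolist(),round(d['confidence'],2)) for d in arm.search_frame(p,n)][:4])
s=arm.state();print(s['time'],s['tool_pos'],s['tool_rot'],s['joint_positions'])
```

```text
tray [([185.2, 79.1, 138.8, 126.8], 0.87)]
bail_grip [([220.7, 78.7, 99.8, 126.9], 0.83), ([188.1, 78.8, 135.0, 126.4], 0.25)]
base_carton [([124.7, 0.0, 47.9, 24.9], 0.94), ([0.7, 23.5, 23.6, 60.7], 0.69), ([213.8, 107.8, 36.8, 53.5], 0.64)]
2.6 [ 0.44008866 -0.13656158  0.31389098] [ 3.13224492e+00 -2.37923392e-01  1.13670353e-03] [ 0.22918383  0.16594371 -0.060542    2.05664086  0.01289694  0.91859578
 -1.56077271]
```

View pics/wA2.png

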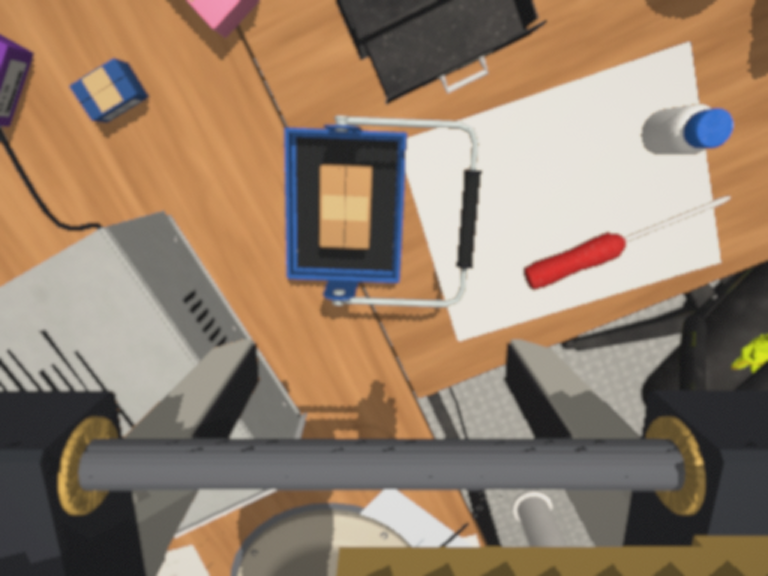

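The wrist view shows the tray centre at (345,205) with the base carton inside it. The folded sleeve is at (468,218), the fuse packet at (110,90) and the bottle at (690,130). Next I move to the loose carton.

Emit:
carry_out:
  moves:
    - {"x":0.09,"y":-0.72,"z":0.1,"rx":0,"ry":0,"rz":0,"hand":1}
    - {"x":0.09,"y":-0.72,"z":0.1,"rx":0,"ry":0,"rz":0,"hand":1}
    - {"x":0.09,"y":-0.72,"z":0.1,"rx":0,"ry":0,"rz":0,"hand":1}
    - {"x":0.09,"y":-0.72,"z":0.1,"rx":0,"ry":0,"rz":0,"hand":1}
    - {"x":0.09,"y":-0.72,"z":0.1,"rx":0,"ry":0,"rz":0,"hand":1}

```text
time: 3.02
tool_pos: [0.4808, 0.0054, 0.2927]
tool_rot: [-3.132, 0.235, 0.001]
ft_force: [-0.8, 0.3, -0.4]
opening: 0.0933
grasp_force: 0.0
```

Emit:
carry_out:
  moves:
    - {"x":0.09,"y":-0.72,"z":0.1,"rx":0,"ry":0,"rz":0,"hand":1}
    - {"x":0.09,"y":-0.72,"z":0.1,"rx":0,"ry":0,"rz":0,"hand":1}
    - {"x":0.09,"y":-0.72,"z":0.1,"rx":0,"ry":0,"rz":0,"hand":1}
    - {"x":0.09,"y":-0.72,"z":0.1,"rx":0,"ry":0,"rz":0,"hand":1}
    - {"x":0.09,"y":-0.72,"z":0.1,"rx":0,"ry":0,"rz":0,"hand":1}

```text
time: 3.43
tool_pos: [0.5211, 0.1446, 0.2725]
tool_rot: [-3.132, 0.237, 0.001]
ft_force: [0.5, -0.8, 0.8]
opening: 0.093
grasp_force: 0.0
```

Run:
```python
from h import *
p=arm.read_camera('wrist'); np.save('wB.npy',p,allow_pickle=True)
for n in ['fuse_packet','loose_carton']:
    print(n,[(np.round(d['box'],1).tolist(),round(d['confidence'],2)) for d in arm.search_frame(p,n)][:4])
```

```text
fuse_packet [([268.2, 67.9, 46.0, 39.8], 0.9)]
loose_carton [([69.9, 81.0, 71.9, 58.1], 0.93), ([465.6, 112.6, 46.4, 130.8], 0.49)]
```

Emit:
carry_out:
  moves:
    - {"x":0.09,"y":-0.72,"z":0.1,"rx":0,"ry":0,"rz":0,"hand":1}
    - {"x":0.09,"y":-0.72,"z":0.1,"rx":0,"ry":0,"rz":0,"hand":1}
    - {"x":0.09,"y":-0.72,"z":0.1,"rx":0,"ry":0,"rz":0,"hand":1}
    - {"x":0.09,"y":-0.72,"z":0.1,"rx":0,"ry":0,"rz":0,"hand":1}
    - {"x":0.09,"y":-0.72,"z":0.1,"rx":0,"ry":0,"rz":0,"hand":1}

```text
time: 4.0
tool_pos: [0.5609, 0.284, 0.2528]
tool_rot: [-3.131, 0.24, 0.001]
ft_force: [-0.5, -0.7, 0.4]
opening: 0.0931
grasp_force: 0.0
```

Run:
```python
from h import *
p=arm.read_camera('wrist'); np.save('wC.npy',p,allow_pickle=True)
save(p,'wC.png',None,1.5)
for n in ['fuse_packet','loose_carton']:
    print(n,[(np.round(d['box'],1).tolist(),round(d['confidence'],2)) for d in arm.search_frame(p,n)][:4])
s=arm.state();print(s['time'],s['tool_pos'],s['tool_rot'],s['joint_positions'])
```

```text
fuse_packet [([383.9, 80.3, 52.2, 43.2], 0.61)]
loose_carton [([184.2, 98.2, 65.4, 58.5], 0.82), ([73.0, 161.9, 86.8, 77.0], 0.2)]
4.15 [0.56068111 0.27818796 0.25354673] [ 3.13003776e+00 -2.48081633e-01 -1.27585325e-04] [-0.41130635  0.45086247 -0.20392103  1.78975867  0.11336319  0.91340109
 -2.39387387]
```

View pics/wC.png

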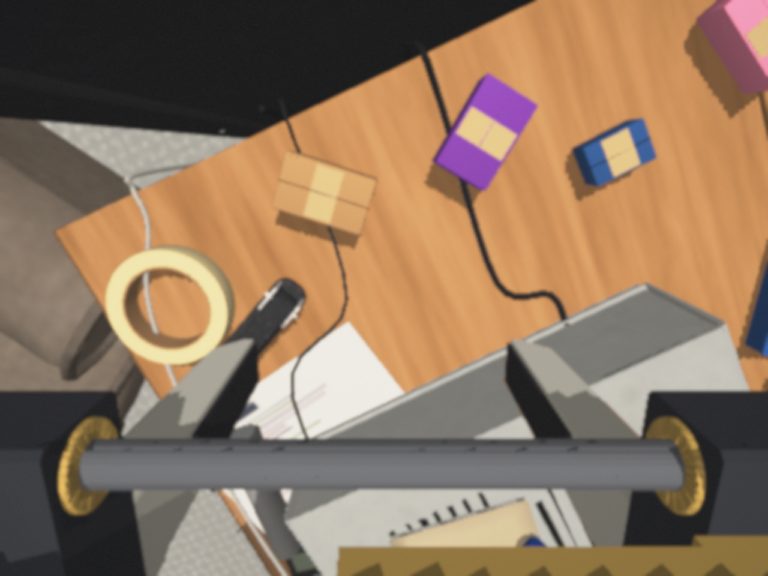

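Wrist view: the loose carton is at scaled (325,195), the purple look-alike at (487,132), the fuse packet at (615,152) and the tape at (170,305). Next I fit boxes to the silhouettes.

```bash
cat > fit.py <<'E'
from h import *
from scipy.optimize import minimize
S=4
def corners(d,c,z0,pose,off=(0,0)):
    x,y,a=pose; o=[]
    for sx in(-.5,.5):
        for sy in(-.5,.5):
            for z in(0,d[2]):
                X,Y=sx*d[0]+c[0],sy*d[1]+c[1]
                o.append([x+np.cos(a)*X-np.sin(a)*Y,y+np.sin(a)*X+np.cos(a)*Y,z0+z+c[2]])
    return np.array(o)
def sil(p,boxes,z0,pose):
    m=np.zeros((384*S,512*S),np.uint8)
    for d,c in boxes:
        h=cv2.convexHull(((proj(p,corners(d,c,z0,pose))+.5)*S).astype(np.int32)); cv2.fillConvexPoly(m,h,255)
    return cv2.resize(m,(512,384),interpolation=cv2.INTER_AREA)/255.
def fit(views,boxes,z0,pose0,freez=False):
    def cost(v):
        q=pose0+v[:3]*[.01,.01,.1]; z=z0+(v[3]*.01 if freez else 0)
        return np.mean([1-np.minimum(a:=sil(p,boxes,z,q),m).sum()/np.maximum(a,m).sum() for p,m in views])
    n=4 if freez else 3
    r=minimize(cost,np.zeros(n),method='Nelder-Mead',options=dict(initial_simplex=np.vstack([np.zeros(n),np.eye(n)]),xatol=.01,fatol=1e-5))
    return pose0+r.x[:3]*[.01,.01,.1],(z0+r.x[3]*.01 if freez else z0),1-r.fun
def gc(p,boxes,z0,pose):
    s=(sil(p,boxes,z0,pose)>.5).astype(np.uint8); k=np.ones((3,3),np.uint8)
    m=np.full(s.shape,cv2.GC_BGD,np.uint8)
    m[cv2.dilate(s,k,iterations=9)>0]=cv2.GC_PR_BGD; m[s>0]=cv2.GC_PR_FGD; m[cv2.erode(s,k,iterations=6)>0]=cv2.GC_FGD
    cv2.grabCut(np.ascontiguousarray(p['color'][:,:,::-1]),m,None,np.zeros((1,65)),np.zeros((1,65)),6,cv2.GC_INIT_WITH_MASK)
    m=((m==1)|(m==3)).astype(np.uint8)
    return cv2.morphologyEx(m,cv2.MORPH_OPEN,k).astype(float)
def ld(n): return np.load(n+'.npy',allow_pickle=True).item()
def run(name,ps,boxes,z0,pose,freez=False):
    pose=np.array(pose,float)
    for i in range(3):
        v=[(p,gc(p,boxes,z0,pose)) for p in ps]; pose,z,i_=fit(v,boxes,z0,pose,freez)
    print(name,np.round(pose,4),'deg',round(np.degrees(pose[2]),1),'z',round(z,4),'iou',round(i_,3)); return pose,v
C=[((.047,.074,.034),(0,0,0))]; F=[((.035,.05,.026),(0,0,0))]
TR=[((.11,.14,.022),(0,0,0)),((.03,.003,.083),(0,.07,0)),((.03,.003,.083),(0,-.07,0))]
def ov(p,items,n,crop,s):
    im=p['color'][:,:,::-1].copy()
    im=cv2.resize(im,None,fx=s,fy=s,interpolation=cv2.INTER_CUBIC)
    for boxes,z0,pose in items:
        for d,c in boxes[:1]:
            q=((proj(p,corners(d,c,z0,pose))+.5)*s).astype(int)
            for ids,col in(((0,2,6,4),(0,0,255)),((1,3,7,5),(0,255,0))): cv2.polylines(im,[q[list(ids)]],True,col,1)
    x,y,w,h=[int(a*s) for a in crop]; cv2.imwrite('pics/'+n,im[y:y+h,x:x+w])
E
python3 - <<'E'
from fit import *
A,B,Cc,T=ld('wA'),ld('wB'),ld('wC'),ld('top0')
L,_=run('loose',[B,Cc],C,0,(.60,.315,np.radians(-24)))
run('loose z',[B,Cc],C,0,L,True)
Fp,_=run('fuse',[A,B,Cc],F,0,(.605,.085,np.radians(-90)))
run('fuse z',[A,B,Cc],F,0,Fp,True)
Bs,_=run('base',[A],C,.004,(.473,-.113,-1.75))
for q in (A,): print('base 47/74 z check'); 
t=np.array([.47,-.115,-1.75])
def bl(p):
    h=cv2.cvtColor(p['color'],cv2.COLOR_RGB2HSV); m=((h[...,0]>100)&(h[...,0]<125)&(h[...,1]>110)).astype(np.uint8)
    s=cv2.dilate((sil(p,TR,0,t)>.5).astype(np.uint8),np.ones((3,3)),iterations=8); m=m*s
    m=cv2.morphologyEx(m,cv2.MORPH_OPEN,np.ones((2,2),np.uint8))
    c,_=cv2.findContours(m,cv2.RETR_EXTERNAL,cv2.CHAIN_APPROX_NONE); o=np.zeros_like(m)
    big=max(c,key=cv2.contourArea); cv2.drawContours(o,[big],-1,1,-1); return o.astype(float)
for i in range(2): t,z,i_=fit([(A,bl(A))],TR,0,t)
print('tray',np.round(t,4),np.degrees(t[2]),i_)
d=Bs[:2]-t[:2];c,s=np.cos(t[2]),np.sin(t[2]);print('base in tray',c*d[0]+s*d[1],-s*d[0]+c*d[1])
np.save('poses.npy',dict(L=L,F=Fp,B=Bs,T=t),allow_pickle=True)
ov(A,[(C,.004,Bs),(TR,0,t),(F,0,Fp)],'a.png',(20,20,300,200),2.4)
ov(Cc,[(C,0,L),(F,0,Fp)],'b.png',(160,50,290,150),2.5)
a=cv2.imread('pics/a.png');b=cv2.imread('pics/b.png');b=b[:, :a.shape[1]];w=a.shape[1]
b=cv2.copyMakeBorder(b,0,0,0,w-b.shape[1],cv2.BORDER_CONSTANT)
cv2.imwrite('pics/ab.png',cv2.resize(np.vstack([a,b]),None,fx=.7,fy=.7))
print(np.vstack([a,b]).shape)
for u in [(130,230),(535,0)]: print('cab',onz(Cc,(u[0]/1.5,u[1]/1.5) if 0 else ((285 if u[0]==130 else 535)/1.5,(125 if u[0]==130 else 0)/1.5),0)[:2])
E
```

```text
loose [ 0.6053  0.3245 -0.5138] deg -29.4 z 0 iou 0.853
loose z [ 0.6053  0.3245 -0.5138] deg -29.4 z 0.0 iou 0.854
fuse [ 0.6023  0.085  -1.6382] deg -93.9 z 0 iou 0.69
fuse z [ 0.6028  0.0855 -1.7122] deg -98.1 z -0.0019 iou 0.693
base [ 0.4717 -0.1071 -1.7806] deg -102.0 z 0.004 iou 0.952
base 47/74 z check
tray [ 0.4672 -0.1063 -1.7747] -101.68307761985257 0.9682340092711399
base in tray -0.00012332399018085414 0.004538624521972801
(855, 720, 3)
cab [0.66778384 0.34738692]
cab [0.72819702 0.13698667]
```

View pics/ab.png

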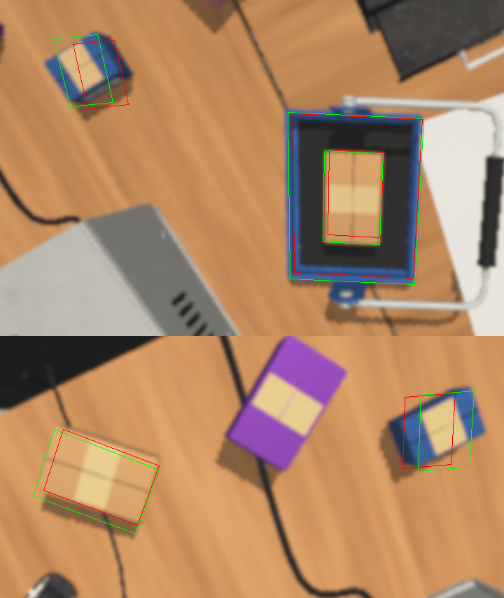

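Run:
```python
from fit import *
import time
D=arm.read_camera('wrist'); np.save('wD.npy',D,allow_pickle=True)
s=arm.state();print(s['time'],s['tool_pos'],s['tool_rot'])
h=cv2.cvtColor(D['color'],cv2.COLOR_RGB2Lab)
def at(u,v): return h[int(v)-1:int(v)+2,int(u)-1:int(u)+2].reshape(-1,3).mean(0).round()
b=[(d['box'],d['confidence']) for d in arm.search_frame(D,'loose_carton')];print(b[:2])
x,y,w,hh=b[0][0]; cx,cy=x+w/2,y+hh/2
for o in [(0,0),(-18,-8),(18,8),(-18,5),(18,-5),(0,10),(0,-12)]: print('carton',at(cx+o[0],cy+o[1]))
for o in [(45,0),(45,-30),(-45,10),(0,-45),(50,30),(0,45)]: print('wood',at(cx+o[0],cy+o[1]))
A,B,Cc=ld('wA'),ld('wB'),ld('wC')
for nm,v in (('A',[A]),('B',[B]),('D',[D])):
    Fp,_=run('fuse'+nm,v,F,0,(.605,.085,np.radians(19)))
```

```text
4.2 [0.56066348 0.2780657  0.25380727] [ 3.13020522e+00 -2.48981486e-01  3.30377619e-04]
[([178.4, 100.4, 68.1, 53.4], 0.81)]
carton [213. 129. 162.]
carton [187. 140. 165.]
carton [174. 140. 162.]
carton [184. 140. 165.]
carton [189. 139. 166.]
carton [213. 129. 162.]
carton [213. 129. 162.]
wood [183. 142. 167.]
wood [175. 145. 167.]
wood [175. 144. 166.]
wood [172. 145. 166.]
wood [174. 145. 167.]
wood [170. 145. 166.]
fuseA [0.601  0.0843 0.4914] deg 28.2 z 0 iou 0.846
fuseB [0.6016 0.0892 0.3667] deg 21.0 z 0 iou 0.779
fuseD [0.6053 0.0857 0.2945] deg 16.9 z 0 iou 0.894
```

```bash
cat > band.py <<'E'
from fit import *
def blob(p,box,mode):
    x,y,w,h=[int(round(a)) for a in box]; x0,y0=max(x-4,0),max(y-4,0)
    lab=cv2.cvtColor(p['color'],cv2.COLOR_RGB2Lab)[y0:y+h+4,x0:x+w+4].astype(int)
    L,a,b=lab[...,0],lab[...,1],lab[...,2]
    m=(L>190)&(a<135)&(b>145) if mode=='band' else (b<118)|((L>190)&(a<135)&(b>145))
    m=cv2.morphologyEx(m.astype(np.uint8),cv2.MORPH_OPEN,np.ones((3,3),np.uint8))
    c=max(cv2.findContours(m,cv2.RETR_EXTERNAL,cv2.CHAIN_APPROX_NONE)[0],key=cv2.contourArea)[:,0]+[x0,y0]
    return c
def rect(p,c,z):
    X=np.array([onz(p,q,z)[:2] for q in c])*1000
    (cx,cy),(w,h),a=cv2.minAreaRect(X.astype(np.float32)); return round(cx,1),round(cy,1),round(w,1),round(h,1),round(a,1)
E
python3 - <<'E'
from band import *
A,B,D=ld('wA'),ld('wB'),ld('wD')
bx={'B':(69.9,81,71.9,58.1),'D':(178.4,100.4,68.1,53.4)}
for n,p in (('B',B),('D',D)):
    c=blob(p,bx[n],'band'); print('loose',n,len(c),rect(p,c,.034),c.min(0),c.max(0))
c=blob(A,(213.8,107.8,36.8,53.5),'band'); print('base',rect(A,c,.038))
ub={'A':(46,38,54,46),'B':(268.2,67.9,46,39.8),'D':(384,80,53,43)}
for n,p in (('A',A),('B',B),('D',D)):
    print('fuse',n,rect(p,blob(p,ub[n],'all'),.026),'band',rect(p,blob(p,ub[n],'band'),.026))
    q=blob(p,ub[n],'all');m=np.zeros((384,512),np.uint8);cv2.fillPoly(m,[q.astype(np.int32)],1)
    print(fit([(p,m.astype(float))],F,0,np.array([.605,.085,.33])))
E
```

```text
loose B 92 (610.5, 322.3, 20.8, 40.1, 64.0) [89 95] [110 129]
loose D 96 (610.5, 322.3, 22.2, 41.3, 63.2) [198 111] [222 148]
base (470.8, -106.9, 40.0, 20.5, 80.3)
fuse A (609.6, 64.7, 37.7, 20.9, 15.2) band (605.7, 86.2, 27.5, 18.5, 18.1)
(array([0.60598838, 0.08134621, 0.30860484]), 0, np.float64(0.2803791064884533))
fuse B (605.8, 86.2, 28.8, 20.2, 18.6) band (605.8, 86.2, 28.8, 20.2, 18.6)
(array([0.59955154, 0.0983993 , 0.40837153]), 0, np.float64(0.3287869864153745))
fuse D (600.4, 107.1, 35.9, 20.2, 16.1) band (605.7, 86.0, 28.8, 20.5, 18.4)
(array([ 0.60166712,  0.11725552, -0.03974238]), 0, np.float64(0.3161126152504852))
```

```bash
python3 - <<'E'
from h import *
T=np.load('top0.npy',allow_pickle=True).item();S=np.load('scene0.npy',allow_pickle=True).item()
k=.64
X=tri([(T,(45*k,150*k)),(S,(330*k,22*k))]);print(X,proj(T,X)/k,proj(S,X)/k)
# right end of front top edge
X2=tri([(T,(612*k,14*k)),(S,(658*k,128*k))]);print(X2,proj(T,X2)/k,proj(S,X2)/k)
E
python3 - <<'E'
import numpy as np
E
```

```text
[0.70267713 0.49120455 0.60818413] [[ 46.92047294 147.1975137 ]] [[327.9538682   22.22460814]]
[ 0.92865985 -0.3959084   0.62953269] [[611.18544254  15.26438343]] [[658.97593055 127.43023545]]
```

Heights agree from two views. The cabinet face is about 13 cm behind the carton, so the gripper has room. I'm moving above the carton and turning.

Emit:
carry_out:
  moves:
    - {"x":0.21,"y":-0.26,"z":0.4,"rx":0,"ry":0,"rz":-0.8,"hand":0.76}
    - {"x":0.21,"y":-0.26,"z":0.4,"rx":0,"ry":0,"rz":-0.8,"hand":0.76}
    - {"x":0.21,"y":-0.26,"z":0.4,"rx":0,"ry":0,"rz":-0.8,"hand":0.76}
    - {"x":0.21,"y":-0.26,"z":0.4,"rx":0,"ry":0,"rz":-0.8,"hand":0.76}
    - {"x":0.21,"y":-0.26,"z":0.4,"rx":0,"ry":0,"rz":-0.8,"hand":0.76}

```text
time: 4.67
tool_pos: [0.6101, 0.3242, 0.1721]
tool_rot: [3.053, 0.737, -0.003]
ft_force: [-0.2, 0.5, 0.1]
opening: 0.0709
grasp_force: 0.0
```

Emit:
carry_out:
  moves:
    - {"x":0,"y":0,"z":0.1,"rx":0,"ry":0,"rz":-0.81,"hand":0.76}
    - {"x":0,"y":0,"z":0.1,"rx":0,"ry":0,"rz":-0.81,"hand":0.76}
    - {"x":0,"y":0,"z":0.1,"rx":0,"ry":0,"rz":-0.81,"hand":0.76}
    - {"x":0,"y":0,"z":0.1,"rx":0,"ry":0,"rz":-0.81,"hand":0.76}
    - {"x":0,"y":0,"z":0.1,"rx":0,"ry":0,"rz":-0.81,"hand":0.76}

```text
time: 5.08
tool_pos: [0.6104, 0.3237, 0.154]
tool_rot: [2.679, 1.639, 0.0]
ft_force: [-0.4, -1.2, 0.1]
opening: 0.0709
grasp_force: 0.0
```

Emit:
carry_out:
  moves:
    - {"x":0,"y":0,"z":0.03,"rx":0,"ry":0,"rz":0,"hand":0.76}
    - {"x":0,"y":0,"z":0.03,"rx":0,"ry":0,"rz":0,"hand":0.76}

```text
time: 5.25
tool_pos: [0.61, 0.3239, 0.1469]
tool_rot: [2.687, 1.626, -0.002]
ft_force: [0.3, -0.7, -0.1]
opening: 0.0709
grasp_force: 0.0
```

```bash
cat > plan.py <<'E'
from band import *
def plan(x,y,z,yaw,st=None):
    s=st or arm.state(); Rm=R.from_rotvec(s['tool_rot']).as_matrix()
    d=Rm.T@(np.array([x,y,z])-s['tool_pos'])/.2
    a=np.radians(yaw); G=np.array([[np.cos(a),np.sin(a),0],[np.sin(a),-np.cos(a),0],[0,0,-1]])
    r=R.from_matrix(Rm.T@G).as_rotvec()/np.radians(45)
    print('t',round(s['time'],2),'pos',np.round(s['tool_pos'],4),'yaw',round(np.degrees(np.arctan2(Rm[1,0],Rm[0,0])),2),'shift',np.round(d,3),'turn',np.round(r,3),'open',round(s['opening'],4),'gf',round(s['grasp_force'],1),'f',np.round(s['ft_force'],1),'j',np.round(s['joint_positions'],2))
E
python3 - <<'E'
from plan import *
p=arm.read_camera('wrist')
b=arm.search_frame(p,'loose_carton');print([(np.round(q['box']),round(q['confidence'],2)) for q in b[:2]])
if b:
    c=blob(p,b[0]['box'],'band'); print(rect(p,c,.034),c.min(0),c.max(0))
plan(.6105,.3223,.012,63.5)
E
```

```text
[(array([230., 143.,  51.,  84.]), 0.95)]
(610.3, 322.2, 22.0, 41.1, 63.9) [233 176] [278 200]
t 5.35 pos [0.6099 0.3249 0.1474] yaw 62.41 shift [-0.01   0.009  0.677] turn [ 0.     0.001 -0.024] open 0.0708 gf 0.0 f [ 0.2 -0.1 -0.5] j [-0.26  0.68 -0.51  1.72  0.42  0.85 -1.43]
```

Emit:
carry_out:
  moves:
    - {"x":-0.012,"y":0.01,"z":0.5,"rx":0,"ry":0,"rz":-0.025,"hand":0.76}
    - {"x":-0.012,"y":0.01,"z":0.5,"rx":0,"ry":0,"rz":-0.025,"hand":0.76}
    - {"x":-0.012,"y":0.01,"z":0.5,"rx":0,"ry":0,"rz":-0.025,"hand":0.76}
    - {"x":-0.012,"y":0.01,"z":0.69,"rx":0,"ry":0,"rz":-0.025,"hand":0.76}
    - {"x":-0.012,"y":0.01,"z":0.69,"rx":0,"ry":0,"rz":-0.025,"hand":0.76}

```text
time: 5.77
tool_pos: [0.6075, 0.3207, 0.0037]
tool_rot: [2.668, 1.657, -0.013]
ft_force: [-1.1, -1.1, -0.9]
opening: 0.0707
grasp_force: 0.0
```

Emit:
carry_out:
  moves:
    - {"x":0,"y":0,"z":0,"rx":0,"ry":0,"rz":0,"hand":0.76}
    - {"x":0,"y":0,"z":0,"rx":0,"ry":0,"rz":0,"hand":0.4}
    - {"x":0,"y":0,"z":0,"rx":0,"ry":0,"rz":0,"hand":0.4}
    - {"x":0,"y":0,"z":0,"rx":0,"ry":0,"rz":0,"hand":0.4}
    - {"x":0,"y":0,"z":0,"rx":0,"ry":0,"rz":0,"hand":0.4}
  force: 25

```text
time: 6.18
tool_pos: [0.6113, 0.3234, 0.0114]
tool_rot: [2.667, 1.66, 0.004]
ft_force: [-0.1, 0.7, 0.6]
opening: 0.0486
grasp_force: 0.0
```

Run:
```python
from plan import *
plan(.6105,.3223,.20,63.5)
```

```text
t 6.18 pos [0.6113 0.3234 0.0114] yaw 63.79 shift [-0.005  0.    -0.943] turn [ 0.002 -0.003  0.006] open 0.0486 gf 0.0 f [-0.1  0.7  0.6] j [-0.31  0.84 -0.42  1.79  0.54  0.63 -1.51]
```

Emit:
carry_out:
  moves:
    - {"x":0,"y":0,"z":0,"rx":0,"ry":0,"rz":0,"hand":0.3}
    - {"x":0,"y":0,"z":0,"rx":0,"ry":0,"rz":0,"hand":0.3}
    - {"x":0,"y":0,"z":0,"rx":0,"ry":0,"rz":0,"hand":0.3}
    - {"x":0,"y":0,"z":0,"rx":0,"ry":0,"rz":0,"hand":0.3}

```text
time: 6.52
tool_pos: [0.6113, 0.3233, 0.0112]
tool_rot: [2.667, 1.66, 0.003]
ft_force: [0.0, -0.7, 7.8]
opening: 0.0456
grasp_force: 25.0
```

Emit:
carry_out:
  moves:
    - {"x":0,"y":0,"z":-0.2,"rx":0,"ry":0,"rz":0,"hand":0.3}
    - {"x":0,"y":0,"z":-0.4,"rx":0,"ry":0,"rz":0,"hand":0.3}
    - {"x":0,"y":0,"z":-0.6,"rx":0,"ry":0,"rz":0,"hand":0.3}
    - {"x":0,"y":0,"z":-0.8,"rx":0,"ry":0,"rz":0,"hand":0.3}
    - {"x":0,"y":0,"z":-0.8,"rx":0,"ry":0,"rz":0,"hand":0.3}

```text
time: 6.93
tool_pos: [0.6132, 0.3256, 0.1782]
tool_rot: [-2.667, -1.66, -0.018]
ft_force: [1.0, 1.7, -1.8]
opening: 0.046
grasp_force: 25.0
```

Emit:
carry_out:
  moves:
    - {"x":0,"y":0,"z":0,"rx":0,"ry":0,"rz":0,"hand":0.3}
    - {"x":0,"y":0,"z":0,"rx":0,"ry":0,"rz":0,"hand":0.3}

```text
time: 7.1
tool_pos: [0.6102, 0.3223, 0.1693]
tool_rot: [2.667, 1.66, -0.001]
ft_force: [-1.0, 0.7, -2.0]
opening: 0.0459
grasp_force: 25.0
```

Run:
```python
from plan import *
p=arm.read_camera('wrist')
s=arm.state()
b=arm.search_frame(p,'loose_carton');print([(np.round(q['box']),round(q['confidence'],2)) for q in b[:2]])
if b:
    c=blob(p,b[0]['box'],'band')
    for z in (.02,.026,.032): print(rect(p,c,s['tool_pos'][2]+z),c.min(0),c.max(0))
plan(.4711,-.1070,.20,-11.5)
```

```text
[(array([208., 173.,  96., 120.]), 0.66)]Traceback (most recent call last):
  File "<stdin>", line 6, in <module>
  File "band.py", line 8, in blob
    c=max(cv2.findContours(m,cv2.RETR_EXTERNAL,cv2.CHAIN_APPROX_NONE)[0],key=cv2.contourArea)[:,0]+[x0,y0]
      ~~~^^^^^^^^^^^^^^^^^^^^^^^^^^^^^^^^^^^^^^^^^^^^^^^^^^^^^^^^^^^^^^^^^^^^^^^^^^^^^^^^^^^^
ValueError: max() iterable argument is empty
```

Emit:
carry_out:
  moves:
    - {"x":-0.745,"y":0.11,"z":-0.1,"rx":0,"ry":0,"rz":0.56,"hand":0.3}
    - {"x":-0.745,"y":0.11,"z":-0.1,"rx":0,"ry":0,"rz":0.56,"hand":0.3}
    - {"x":-0.745,"y":0.11,"z":-0.1,"rx":0,"ry":0,"rz":0.56,"hand":0.3}
    - {"x":-0.745,"y":0.11,"z":-0.1,"rx":0,"ry":0,"rz":0.56,"hand":0.3}
    - {"x":-0.745,"y":0.11,"z":-0.1,"rx":0,"ry":0,"rz":0.56,"hand":0.3}

```text
time: 7.62
tool_pos: [0.5625, 0.1723, 0.1884]
tool_rot: [2.966, 1.023, -0.008]
ft_force: [-0.9, -0.6, -3.0]
opening: 0.0459
grasp_force: 25.0
```

Emit:
carry_out:
  moves:
    - {"x":-0.63,"y":0.415,"z":0,"rx":0,"ry":0,"rz":0.56,"hand":0.3}
    - {"x":-0.63,"y":0.415,"z":0,"rx":0,"ry":0,"rz":0.56,"hand":0.3}
    - {"x":-0.63,"y":0.415,"z":0,"rx":0,"ry":0,"rz":0.56,"hand":0.3}
    - {"x":-0.63,"y":0.415,"z":0,"rx":0,"ry":0,"rz":0.56,"hand":0.3}
    - {"x":-0.63,"y":0.415,"z":0,"rx":0,"ry":0,"rz":0.56,"hand":0.3}

```text
time: 8.03
tool_pos: [0.515, 0.0302, 0.1882]
tool_rot: [3.119, 0.352, -0.008]
ft_force: [-0.4, 0.8, -2.8]
opening: 0.0461
grasp_force: 25.0
```

Emit:
carry_out:
  moves:
    - {"x":0,"y":0,"z":0,"rx":0,"ry":0,"rz":0,"hand":0.3}
    - {"x":0,"y":0,"z":0,"rx":0,"ry":0,"rz":0,"hand":0.3}
    - {"x":0,"y":0,"z":0,"rx":0,"ry":0,"rz":0,"hand":0.3}
    - {"x":0,"y":0,"z":0,"rx":0,"ry":0,"rz":0,"hand":0.3}

```text
time: 8.37
tool_pos: [0.5181, 0.0377, 0.1892]
tool_rot: [-3.119, -0.371, 0.001]
ft_force: [1.0, -0.5, -2.9]
opening: 0.0461
grasp_force: 25.0
```

```bash
cat >> plan.py <<'E'
def bluetray(p,t):
    h=cv2.cvtColor(p['color'],cv2.COLOR_RGB2HSV); m=((h[...,0]>100)&(h[...,0]<125)&(h[...,1]>110)).astype(np.uint8)
    m*=cv2.dilate((sil(p,TR,0,t)>.5).astype(np.uint8),np.ones((3,3)),iterations=8)
    m=cv2.morphologyEx(m,cv2.MORPH_OPEN,np.ones((2,2),np.uint8)); o=np.zeros_like(m)
    cv2.drawContours(o,[max(cv2.findContours(m,cv2.RETR_EXTERNAL,cv2.CHAIN_APPROX_NONE)[0],key=cv2.contourArea)],-1,1,-1); return o.astype(float)
E
python3 - <<'E'
from plan import *
p=arm.read_camera('wrist'); np.save('wE.npy',p,allow_pickle=True)
P=ld('poses')
b=arm.search_frame(p,'base_carton');print([(np.round(q['box']),round(q['confidence'],2)) for q in b])
pr=proj(p,[[*P['B'][:2],.038]])[0];print('expected px',pr)
for q in b:
    x,y,w,h=q['box']
    if x<pr[0]<x+w and y<pr[1]<y+h:
        c=blob(p,q['box'],'band'); print('band base',rect(p,c,.038)); break
B,_=run('base',[p],C,.004,P['B']); run('basez',[p,ld('wA')],C,.004,P['B'],True)
print('tray',fit([(p,bluetray(p,P['T']))],TR,0,P['T']))
plan(.4711,-.1070,.20,-11.3)
E
```

```text
[(array([336., 205.,  73.,  54.]), 0.88), (array([ 72.,   0., 103.,  66.]), 0.86), (array([320.,   0.,  77.,  78.]), 0.77)]
expected px [373.02579561 248.33769757]
band base (471.1, -107.4, 41.9, 23.4, 78.5)
base [ 0.4709 -0.1073 -1.766 ] deg -101.2 z 0.004 iou 0.855
basez [ 0.4715 -0.1069 -1.7718] deg -101.5 z 0.0054 iou 0.907
tray (array([ 0.46841658, -0.10583457, -1.77896658]), 0, np.float64(0.0786317425675005))
t 8.47 pos [0.518  0.0373 0.1893] yaw 13.54 shift [-0.397  0.647 -0.054] turn [-0.001  0.001  0.552] open 0.0459 gf 25.0 f [-0.2 -0.6 -1.6] j [ 0.07  0.41 -0.34  2.08  0.21  0.68 -1.74]
```

Emit:
carry_out:
  moves:
    - {"x":-0.395,"y":0.645,"z":0,"rx":0,"ry":0,"rz":0.555,"hand":0.3}
    - {"x":-0.395,"y":0.645,"z":0,"rx":0,"ry":0,"rz":0.555,"hand":0.3}
    - {"x":-0.395,"y":0.645,"z":0,"rx":0,"ry":0,"rz":0.555,"hand":0.3}
    - {"x":-0.395,"y":0.645,"z":0,"rx":0,"ry":0,"rz":0.555,"hand":0.3}
    - {"x":-0.395,"y":0.645,"z":0,"rx":0,"ry":0,"rz":0.555,"hand":0.3}

```text
time: 8.88
tool_pos: [0.4687, -0.1128, 0.1895]
tool_rot: [3.122, -0.332, -0.002]
ft_force: [0.2, 0.9, -1.7]
opening: 0.0459
grasp_force: 25.0
```

Emit:
carry_out:
  moves:
    - {"x":0,"y":0,"z":0.2,"rx":0,"ry":0,"rz":0,"hand":0.3}
    - {"x":0,"y":0,"z":0.4,"rx":0,"ry":0,"rz":0,"hand":0.3}
    - {"x":0,"y":0,"z":0.5,"rx":0,"ry":0,"rz":0,"hand":0.3}
    - {"x":0,"y":0,"z":0.5,"rx":0,"ry":0,"rz":0,"hand":0.3}
    - {"x":0,"y":0,"z":0.5,"rx":0,"ry":0,"rz":0,"hand":0.3}

```text
time: 9.3
tool_pos: [0.4708, -0.1067, 0.089]
tool_rot: [-3.126, 0.313, 0.004]
ft_force: [0.4, 0.3, -1.8]
opening: 0.0457
grasp_force: 25.0
```

Run:
```python
from plan import *
plan(.4724,-.1074,.0502,-11.4)
```

```text
t 9.3 pos [ 0.4708 -0.1067  0.089 ] yaw -11.44 shift [0.009 0.002 0.194] turn [-0.     0.003 -0.001] open 0.0457 gf 25.0 f [ 0.4  0.3 -1.8] j [ 0.21  0.53 -0.15  2.25  0.21  0.38 -1.88]
```

Emit:
carry_out:
  moves:
    - {"x":0.009,"y":0.002,"z":0.1,"rx":0,"ry":0,"rz":0,"hand":0.3}
    - {"x":0.009,"y":0.002,"z":0.17,"rx":0,"ry":0,"rz":0,"hand":0.3}
    - {"x":0.009,"y":0.002,"z":0.17,"rx":0,"ry":0,"rz":0,"hand":0.3}
    - {"x":0.009,"y":0.002,"z":0.17,"rx":0,"ry":0,"rz":0,"hand":0.3}
    - {"x":0.009,"y":0.002,"z":0.17,"rx":0,"ry":0,"rz":0,"hand":0.3}

```text
time: 9.72
tool_pos: [0.4735, -0.1083, 0.0571]
tool_rot: [3.126, -0.316, 0.003]
ft_force: [-0.1, 0.6, -2.3]
opening: 0.0461
grasp_force: 25.0
```

Emit:
carry_out:
  moves:
    - {"x":0,"y":0,"z":0.01,"rx":0,"ry":0,"rz":0,"hand":0.3}
    - {"x":0,"y":0,"z":0.015,"rx":0,"ry":0,"rz":0,"hand":0.3}
    - {"x":0,"y":0,"z":0.015,"rx":0,"ry":0,"rz":0,"hand":0.3}
    - {"x":0,"y":0,"z":0.015,"rx":0,"ry":0,"rz":0,"hand":0.3}

```text
time: 10.05
tool_pos: [0.4727, -0.1085, 0.0529]
tool_rot: [3.126, -0.316, 0.001]
ft_force: [-0.1, 0.3, -1.9]
opening: 0.0459
grasp_force: 25.0
```

Run:
```python
from plan import *
plan(.4724,-.1074,.0492,-11.4)
```

```text
t 10.05 pos [ 0.4727 -0.1085  0.0529] yaw -11.56 shift [-0.003 -0.005  0.019] turn [ 0.    -0.001 -0.003] open 0.0459 gf 25.0 f [-0.1  0.3 -1.9] j [ 0.19  0.6  -0.12  2.27  0.23  0.28 -1.9 ]
```

Lower a little at a time until the wrist feels contact.

Emit:
carry_out:
  moves:
    - {"x":-0.002,"y":-0.005,"z":0.01,"rx":0,"ry":0,"rz":0,"hand":0.3}
    - {"x":-0.002,"y":-0.005,"z":0.01,"rx":0,"ry":0,"rz":0,"hand":0.3}
    - {"x":-0.002,"y":-0.005,"z":0.01,"rx":0,"ry":0,"rz":0,"hand":0.3}

```text
time: 10.3
tool_pos: [0.4723, -0.1072, 0.0505]
tool_rot: [-3.126, 0.316, 0.001]
ft_force: [-0.6, -0.0, -2.5]
opening: 0.0458
grasp_force: 25.0
```

Emit:
carry_out:
  moves:
    - {"x":0,"y":0,"z":0.007,"rx":0,"ry":0,"rz":0,"hand":0.3}
    - {"x":0,"y":0,"z":0.007,"rx":0,"ry":0,"rz":0,"hand":0.3}
    - {"x":0,"y":0,"z":0.007,"rx":0,"ry":0,"rz":0,"hand":0.3}

```text
time: 10.55
tool_pos: [0.4724, -0.1073, 0.0492]
tool_rot: [3.126, -0.316, -0.0]
ft_force: [0.3, 0.1, -0.5]
opening: 0.0457
grasp_force: 25.0
```

Emit:
carry_out:
  moves:
    - {"x":0,"y":0,"z":0.003,"rx":0,"ry":0,"rz":0,"hand":0.3}
    - {"x":0,"y":0,"z":0.003,"rx":0,"ry":0,"rz":0,"hand":0.72}
    - {"x":0,"y":0,"z":0.003,"rx":0,"ry":0,"rz":0,"hand":0.72}
    - {"x":0,"y":0,"z":0.003,"rx":0,"ry":0,"rz":0,"hand":0.72}
    - {"x":0,"y":0,"z":0.003,"rx":0,"ry":0,"rz":0,"hand":0.72}

```text
time: 10.97
tool_pos: [0.4725, -0.1074, 0.0486]
tool_rot: [3.126, -0.316, 0.0]
ft_force: [0.2, 0.9, 0.4]
opening: 0.0654
grasp_force: 0.0
```

Emit:
carry_out:
  moves:
    - {"x":0,"y":0,"z":0,"rx":0,"ry":0,"rz":0,"hand":0.72}
    - {"x":0,"y":0,"z":-0.1,"rx":0,"ry":0,"rz":0,"hand":0.72}
    - {"x":0,"y":0,"z":-0.3,"rx":0,"ry":0,"rz":0,"hand":0.72}
    - {"x":0,"y":0,"z":-0.5,"rx":0,"ry":0,"rz":0,"hand":0.72}
    - {"x":0,"y":0,"z":-0.7,"rx":0,"ry":0,"rz":0,"hand":0.72}

```text
time: 11.38
tool_pos: [0.4717, -0.1071, 0.19]
tool_rot: [-3.125, 0.316, 0.003]
ft_force: [1.0, -0.8, -0.8]
opening: 0.0669
grasp_force: 0.0
```

Emit:
carry_out:
  moves:
    - {"x":0,"y":-0.6,"z":-0.2,"rx":0,"ry":0,"rz":-0.3,"hand":0.72}
    - {"x":0,"y":-0.6,"z":-0.2,"rx":0,"ry":0,"rz":-0.3,"hand":0.72}
    - {"x":0,"y":-0.6,"z":-0.2,"rx":0,"ry":0,"rz":-0.3,"hand":0.72}
    - {"x":0,"y":-0.6,"z":-0.2,"rx":0,"ry":0,"rz":-0.3,"hand":0.72}
    - {"x":0,"y":-0.6,"z":-0.2,"rx":0,"ry":0,"rz":-0.3,"hand":0.72}

```text
time: 11.8
tool_pos: [0.4971, 0.0126, 0.2294]
tool_rot: [-3.14, -0.06, -0.003]
ft_force: [-0.2, -1.5, 1.1]
opening: 0.0668
grasp_force: 0.0
```

Emit:
carry_out:
  moves:
    - {"x":0,"y":0,"z":0,"rx":0,"ry":0,"rz":0,"hand":0.72}
    - {"x":0,"y":0,"z":0,"rx":0,"ry":0,"rz":0,"hand":0.72}
    - {"x":0,"y":0,"z":0,"rx":0,"ry":0,"rz":0,"hand":0.72}

```text
time: 12.05
tool_pos: [0.4958, 0.0087, 0.2279]
tool_rot: [3.141, 0.05, -0.002]
ft_force: [-0.2, 0.3, -0.5]
opening: 0.0669
grasp_force: 0.0
```

Run:
```python
from plan import *
p=arm.read_camera('wrist'); np.save('wG.npy',p,allow_pickle=True)
P=ld('poses'); pr=proj(p,[[.4711,-.1071,.072]])[0]; print(pr)
c=blob(p,(pr[0]-45,pr[1]-45,90,90),'band'); print('band loose',rect(p,c,.072),c.min(0),c.max(0))
L,_=run('loose',[p],C,.038,(.4711,-.1071,-1.77))
ST=[((.047,.074,.068),(0,0,0))]; run('stack',[p],ST,.004,(.4711,-.1071,-1.77))
t=fit([(p,bluetray(p,P['T']))],TR,0,P['T']);print('tray',t)
f=arm.search_frame(p,'fuse_packet');print([(np.round(q['box']),round(q['confidence'],2)) for q in f])
ov(p,[(C,.038,L),(C,.004,np.array([.4711,-.1071,-1.77])),(TR,0,t[0])],'g.png',(max(pr[0]-110,0),max(pr[1]-90,0),220,180),3)
plan(.605,.07,.2,18.5)
```

```text
[361.78298349 202.45285171]
band loose (471.5, -108.4, 40.8, 21.7, 78.1) [343 189] [383 215]
loose [ 0.4732 -0.1068 -1.7965] deg -102.9 z 0.038 iou 0.873
stack [ 0.4714 -0.1074 -1.7645] deg -101.1 z 0.004 iou 0.971
tray (array([ 0.4676615 , -0.10441593, -1.77399967]), 0, np.float64(0.10841631916620753))
[(array([162.,  45.,  51.,  44.]), 0.92)]
t 12.15 pos [0.4961 0.009  0.2281] yaw 1.83 shift [ 0.554 -0.287  0.14 ] turn [ 0.     0.002 -0.37 ] open 0.0674 gf 0.0 f [-0.4  1.  -0.3] j [ 0.12  0.33 -0.32  2.09  0.15  0.75 -1.84]
```

View pics/g.png

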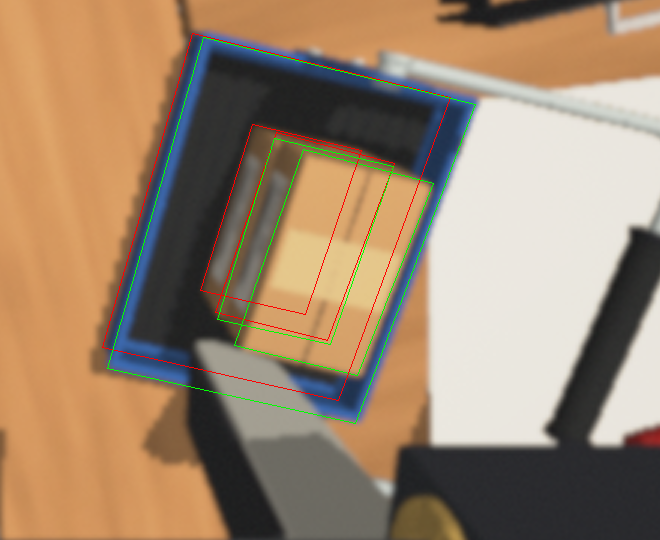

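Stacked flush (stack silhouette IoU 0.97). Next the fuse packet, gripped across its 50 mm side.

Emit:
carry_out:
  moves:
    - {"x":0.56,"y":-0.37,"z":0.3,"rx":0,"ry":0,"rz":-0.37,"hand":0.8}
    - {"x":0.56,"y":-0.37,"z":0.3,"rx":0,"ry":0,"rz":-0.37,"hand":0.8}
    - {"x":0.56,"y":-0.37,"z":0.3,"rx":0,"ry":0,"rz":-0.37,"hand":0.8}
    - {"x":0.56,"y":-0.37,"z":0.4,"rx":0,"ry":0,"rz":-0.37,"hand":0.8}
    - {"x":0.56,"y":-0.37,"z":0.4,"rx":0,"ry":0,"rz":-0.37,"hand":0.8}

```text
time: 12.57
tool_pos: [0.6069, 0.0902, 0.1432]
tool_rot: [-3.098, -0.51, 0.007]
ft_force: [-0.1, -0.3, -0.1]
opening: 0.0744
grasp_force: 0.0
```

Emit:
carry_out:
  moves:
    - {"x":0,"y":0,"z":0,"rx":0,"ry":0,"rz":0,"hand":0.8}
    - {"x":0,"y":0,"z":0,"rx":0,"ry":0,"rz":0,"hand":0.8}
    - {"x":0,"y":0,"z":0,"rx":0,"ry":0,"rz":0,"hand":0.8}

```text
time: 12.82
tool_pos: [0.6056, 0.0868, 0.1495]
tool_rot: [3.1, 0.505, 0.001]
ft_force: [-0.6, 0.3, 0.5]
opening: 0.0741
grasp_force: 0.0
```

Run:
```python
from plan import *
p=arm.read_camera('wrist'); np.save('wH.npy',p,allow_pickle=True)
pr=proj(p,[[.6057,.0861,.026]])[0]; print(pr)
c=blob(p,(pr[0]-45,pr[1]-35,90,70),'band'); print('band fuse',rect(p,c,.026),c.min(0),c.max(0))
plan(.6057,.0861,.006,18.4)
```

```text
[254.14776591 184.45242764]
band fuse (605.4, 86.2, 28.1, 20.8, 18.5) [243 170] [265 199]
t 12.87 pos [0.6057 0.0869 0.1498] yaw 18.52 shift [-0.002  0.003  0.719] turn [ 0.001 -0.001  0.003] open 0.0744 gf 0.0 f [-0.6  0.3 -0.7] j [-0.    0.57 -0.34  1.91  0.28  0.71 -1.76]
```

Emit:
carry_out:
  moves:
    - {"x":-0.002,"y":0.003,"z":0.5,"rx":0,"ry":0,"rz":0,"hand":0.8}
    - {"x":-0.002,"y":0.003,"z":0.5,"rx":0,"ry":0,"rz":0,"hand":0.8}
    - {"x":-0.002,"y":0.003,"z":0.6,"rx":0,"ry":0,"rz":0,"hand":0.8}
    - {"x":-0.002,"y":0.003,"z":0.7,"rx":0,"ry":0,"rz":0,"hand":0.8}
    - {"x":-0.002,"y":0.003,"z":0.7,"rx":0,"ry":0,"rz":0,"hand":0.8}

```text
time: 13.28
tool_pos: [0.6035, 0.0862, 0.0058]
tool_rot: [3.1, 0.507, -0.008]
ft_force: [-0.2, -0.2, 0.2]
opening: 0.0747
grasp_force: 0.0
```

Emit:
carry_out:
  moves:
    - {"x":0,"y":0,"z":0,"rx":0,"ry":0,"rz":0,"hand":0.8}
    - {"x":0,"y":0,"z":0,"rx":0,"ry":0,"rz":0,"hand":0.3}
    - {"x":0,"y":0,"z":0,"rx":0,"ry":0,"rz":0,"hand":0.3}
    - {"x":0,"y":0,"z":0,"rx":0,"ry":0,"rz":0,"hand":0.3}
    - {"x":0,"y":0,"z":0,"rx":0,"ry":0,"rz":0,"hand":0.3}
  force: 12

```text
time: 13.7
tool_pos: [0.6065, 0.0872, 0.0101]
tool_rot: [-3.1, -0.507, -0.004]
ft_force: [-0.8, -0.3, 0.3]
opening: 0.0524
grasp_force: 0.0
```

Emit:
carry_out:
  moves:
    - {"x":0,"y":0,"z":0,"rx":0,"ry":0,"rz":0,"hand":0.3}
    - {"x":0,"y":0,"z":0,"rx":0,"ry":0,"rz":0,"hand":0.3}
    - {"x":0,"y":0,"z":0,"rx":0,"ry":0,"rz":0,"hand":0.3}
    - {"x":0,"y":0,"z":0,"rx":0,"ry":0,"rz":0,"hand":0.3}

```text
time: 14.03
tool_pos: [0.6064, 0.0872, 0.0099]
tool_rot: [3.1, 0.507, 0.003]
ft_force: [-0.9, -1.0, 9.2]
opening: 0.0499
grasp_force: 12.0
```

Emit:
carry_out:
  moves:
    - {"x":0,"y":0,"z":-0.2,"rx":0,"ry":0,"rz":0,"hand":0.3}
    - {"x":0,"y":0,"z":-0.4,"rx":0,"ry":0,"rz":0,"hand":0.3}
    - {"x":0,"y":0,"z":-0.6,"rx":0,"ry":0,"rz":0,"hand":0.3}
    - {"x":0,"y":0,"z":-0.8,"rx":0,"ry":0,"rz":0,"hand":0.3}
    - {"x":0,"y":0,"z":-0.8,"rx":0,"ry":0,"rz":0,"hand":0.3}

```text
time: 14.45
tool_pos: [0.6091, 0.0883, 0.1764]
tool_rot: [-3.1, -0.507, -0.017]
ft_force: [1.8, -0.0, -0.7]
opening: 0.0498
grasp_force: 12.0
```

Emit:
carry_out:
  moves:
    - {"x":-0.474,"y":0.352,"z":0,"rx":0,"ry":0,"rz":-0.67,"hand":0.3}
    - {"x":-0.474,"y":0.352,"z":0,"rx":0,"ry":0,"rz":-0.67,"hand":0.3}
    - {"x":-0.474,"y":0.352,"z":0,"rx":0,"ry":0,"rz":-0.67,"hand":0.3}
    - {"x":-0.474,"y":0.352,"z":0,"rx":0,"ry":0,"rz":-0.67,"hand":0.3}
    - {"x":-0.474,"y":0.352,"z":0,"rx":0,"ry":0,"rz":-0.67,"hand":0.3}

```text
time: 14.87
tool_pos: [0.5372, -0.012, 0.1687]
tool_rot: [2.859, 1.3, -0.001]
ft_force: [0.6, 0.5, -0.7]
opening: 0.0497
grasp_force: 12.0
```

Emit:
carry_out:
  moves:
    - {"x":-0.586,"y":0.068,"z":0,"rx":0,"ry":0,"rz":-0.67,"hand":0.3}
    - {"x":-0.586,"y":0.068,"z":0,"rx":0,"ry":0,"rz":-0.67,"hand":0.3}
    - {"x":-0.586,"y":0.068,"z":0,"rx":0,"ry":0,"rz":-0.67,"hand":0.3}
    - {"x":-0.586,"y":0.068,"z":0,"rx":0,"ry":0,"rz":-0.67,"hand":0.3}
    - {"x":-0.586,"y":0.068,"z":0,"rx":0,"ry":0,"rz":-0.67,"hand":0.3}

```text
time: 15.28
tool_pos: [0.471, -0.1078, 0.1686]
tool_rot: [2.426, 1.997, 0.0]
ft_force: [0.1, 0.7, 0.1]
opening: 0.0499
grasp_force: 12.0
```

Emit:
carry_out:
  moves:
    - {"x":0,"y":0,"z":0,"rx":0,"ry":0,"rz":0,"hand":0.3}
    - {"x":0,"y":0,"z":0,"rx":0,"ry":0,"rz":0,"hand":0.3}
    - {"x":0,"y":0,"z":0,"rx":0,"ry":0,"rz":0,"hand":0.3}

```text
time: 15.53
tool_pos: [0.4724, -0.1053, 0.1687]
tool_rot: [2.427, 1.994, 0.002]
ft_force: [-0.0, -0.1, -0.7]
opening: 0.0498
grasp_force: 12.0
```

Run:
```python
from plan import *
plan(.4716,-.1066,.095,78.6)
```

```text
t 15.53 pos [ 0.4724 -0.1053  0.1687] yaw 78.82 shift [-0.008 -0.003  0.369] turn [ 0.001 -0.001  0.005] open 0.0498 gf 12.0 f [-0.  -0.1 -0.7] j [ 0.61  0.46 -0.69  2.16  0.47  0.67 -0.61]
```

Emit:
carry_out:
  moves:
    - {"x":-0.008,"y":-0.003,"z":0.2,"rx":0,"ry":0,"rz":0,"hand":0.3}
    - {"x":-0.008,"y":-0.003,"z":0.37,"rx":0,"ry":0,"rz":0,"hand":0.3}
    - {"x":-0.008,"y":-0.003,"z":0.37,"rx":0,"ry":0,"rz":0,"hand":0.3}
    - {"x":-0.008,"y":-0.003,"z":0.37,"rx":0,"ry":0,"rz":0,"hand":0.3}
    - {"x":-0.008,"y":-0.003,"z":0.37,"rx":0,"ry":0,"rz":0,"hand":0.3}

```text
time: 15.95
tool_pos: [0.4712, -0.1072, 0.0957]
tool_rot: [2.425, 1.997, 0.001]
ft_force: [-0.2, 0.2, -0.7]
opening: 0.0501
grasp_force: 12.0
```

Emit:
carry_out:
  moves:
    - {"x":0,"y":0,"z":0.03,"rx":0,"ry":0,"rz":0,"hand":0.3}
    - {"x":0,"y":0,"z":0.05,"rx":0,"ry":0,"rz":0,"hand":0.3}
    - {"x":0,"y":0,"z":0.05,"rx":0,"ry":0,"rz":0,"hand":0.3}
    - {"x":0,"y":0,"z":0.05,"rx":0,"ry":0,"rz":0,"hand":0.3}

```text
time: 16.28
tool_pos: [0.4705, -0.1084, 0.085]
tool_rot: [2.426, 1.995, 0.0]
ft_force: [1.2, 0.1, 0.0]
opening: 0.0499
grasp_force: 12.0
```

Run:
```python
from plan import *
plan(.4716,-.1066,.082,78.6)
```

```text
t 16.28 pos [ 0.4705 -0.1084  0.085 ] yaw 78.87 shift [0.01  0.004 0.015] turn [0.001 0.    0.006] open 0.0499 gf 12.0 f [1.2 0.1 0. ] j [ 0.49  0.58 -0.54  2.24  0.66  0.48 -0.77]
```

Emit:
carry_out:
  moves:
    - {"x":0.008,"y":0.003,"z":0.01,"rx":0,"ry":0,"rz":0,"hand":0.3}
    - {"x":0.008,"y":0.003,"z":0.01,"rx":0,"ry":0,"rz":0,"hand":0.3}
    - {"x":0.008,"y":0.003,"z":0.012,"rx":0,"ry":0,"rz":0,"hand":0.3}
    - {"x":0.008,"y":0.003,"z":0.012,"rx":0,"ry":0,"rz":0,"hand":0.3}

```text
time: 16.62
tool_pos: [0.4712, -0.1068, 0.0822]
tool_rot: [2.426, 1.996, -0.0]
ft_force: [-0.8, -0.5, -0.7]
opening: 0.0499
grasp_force: 12.0
```

Emit:
carry_out:
  moves:
    - {"x":0,"y":0,"z":0.004,"rx":0,"ry":0,"rz":0,"hand":0.3}
    - {"x":0,"y":0,"z":0.004,"rx":0,"ry":0,"rz":0,"hand":0.3}
    - {"x":0,"y":0,"z":0.004,"rx":0,"ry":0,"rz":0,"hand":0.3}

```text
time: 16.87
tool_pos: [0.4713, -0.1068, 0.0817]
tool_rot: [2.426, 1.996, -0.0]
ft_force: [-1.3, -0.2, 5.2]
opening: 0.0497
grasp_force: 12.0
```

Contact at the expected height. I release, rise, then pull back with the tray to the side and check.

Emit:
carry_out:
  moves:
    - {"x":0,"y":0,"z":0,"rx":0,"ry":0,"rz":0,"hand":0.72}
    - {"x":0,"y":0,"z":0,"rx":0,"ry":0,"rz":0,"hand":0.72}
    - {"x":0,"y":0,"z":0,"rx":0,"ry":0,"rz":0,"hand":0.72}
    - {"x":0,"y":0,"z":0,"rx":0,"ry":0,"rz":0,"hand":0.72}
    - {"x":0,"y":0,"z":0,"rx":0,"ry":0,"rz":0,"hand":0.72}

```text
time: 17.28
tool_pos: [0.4712, -0.1067, 0.0813]
tool_rot: [-2.426, -1.996, 0.0]
ft_force: [0.4, 0.3, -0.9]
opening: 0.0671
grasp_force: 0.0
```

Emit:
carry_out:
  moves:
    - {"x":0,"y":0,"z":-0.1,"rx":0,"ry":0,"rz":0,"hand":0.72}
    - {"x":0,"y":0,"z":-0.3,"rx":0,"ry":0,"rz":0,"hand":0.72}
    - {"x":0,"y":0,"z":-0.5,"rx":0,"ry":0,"rz":0,"hand":0.72}
    - {"x":0,"y":0,"z":-0.7,"rx":0,"ry":0,"rz":0,"hand":0.72}
    - {"x":0,"y":0,"z":-0.9,"rx":0,"ry":0,"rz":0,"hand":0.72}

```text
time: 17.7
tool_pos: [0.4706, -0.1063, 0.2631]
tool_rot: [-2.424, -1.996, 0.0]
ft_force: [1.6, -0.5, -1.2]
opening: 0.0665
grasp_force: 0.0
```

Emit:
carry_out:
  moves:
    - {"x":-0.7,"y":0,"z":0,"rx":0,"ry":0,"rz":0.8,"hand":0.72}
    - {"x":-0.7,"y":0,"z":0,"rx":0,"ry":0,"rz":0.8,"hand":0.72}
    - {"x":-0.7,"y":0,"z":0,"rx":0,"ry":0,"rz":0.8,"hand":0.72}
    - {"x":-0.7,"y":0,"z":0,"rx":0,"ry":0,"rz":0.8,"hand":0.72}
    - {"x":-0.7,"y":0,"z":0,"rx":0,"ry":0,"rz":0.8,"hand":0.72}

```text
time: 18.12
tool_pos: [0.4425, -0.2489, 0.261]
tool_rot: [2.929, 1.134, -0.002]
ft_force: [-0.7, -0.3, -0.3]
opening: 0.0671
grasp_force: 0.0
```

Emit:
carry_out:
  moves:
    - {"x":0,"y":0,"z":0,"rx":0,"ry":0,"rz":0.8,"hand":0.72}
    - {"x":0,"y":0,"z":0,"rx":0,"ry":0,"rz":0.8,"hand":0.72}
    - {"x":0,"y":0,"z":0,"rx":0,"ry":0,"rz":0.8,"hand":0.72}
    - {"x":0,"y":0,"z":0,"rx":0,"ry":0,"rz":0.8,"hand":0.72}
    - {"x":0,"y":0,"z":0,"rx":0,"ry":0,"rz":0.8,"hand":0.72}

```text
time: 18.53
tool_pos: [0.444, -0.2441, 0.2613]
tool_rot: [-3.136, -0.19, 0.0]
ft_force: [-0.1, -0.3, 0.1]
opening: 0.067
grasp_force: 0.0
```

Emit:
carry_out:
  moves:
    - {"x":0,"y":0,"z":0,"rx":0,"ry":0,"rz":0.4,"hand":0.72}
    - {"x":0,"y":0,"z":0,"rx":0,"ry":0,"rz":0.4,"hand":0.72}
    - {"x":0,"y":0,"z":0,"rx":0,"ry":0,"rz":0.4,"hand":0.72}
    - {"x":0,"y":0,"z":0,"rx":0,"ry":0,"rz":0.4,"hand":0.72}
    - {"x":0,"y":0,"z":0,"rx":0,"ry":0,"rz":0.4,"hand":0.72}

```text
time: 18.95
tool_pos: [0.4443, -0.2439, 0.2613]
tool_rot: [3.128, -0.289, -0.0]
ft_force: [-0.2, -0.3, -0.4]
opening: 0.0667
grasp_force: 0.0
```

Run:
```python
from plan import *
p=arm.read_camera('wrist'); np.save('wI.npy',p,allow_pickle=True)
P=ld('poses'); pr=proj(p,[[.4714,-.1076,.098]])[0]; print(pr)
try:
    c=blob(p,(pr[0]-30,pr[1]-30,60,60),'band'); print('band fuse',rect(p,c,.098),c.min(0),c.max(0))
except Exception as e: print(e)
ST=[((.047,.074,.068),(0,0,0)),((.035,.05,.026),(0,0,.068))]; run('stack',[p],ST,.004,(.4714,-.1076,-1.77))
t=fit([(p,bluetray(p,P['T']))],TR,0,P['T']);print('tray',t)
for n in ('bail_grip','coffee_mug','pill_bottle'):print(n,[(np.round(q['box']),round(q['confidence'],2)) for q in arm.search_frame(p,n)])
save(p,'i.png',None,1.5)
plan(.447,-.216,.2,-11.4)
```

```text
[121.28689933 173.5346796 ]
band fuse (470.3, -107.5, 28.6, 18.4, 79.4) [108 166] [135 183]
stack [ 0.4712 -0.1045 -1.7549] deg -100.5 z 0.004 iou 0.9
tray (array([ 0.46744992, -0.10530506, -1.76899157]), 0, np.float64(0.34544147758009636))
bail_grip [(array([122.,  97., 111., 140.]), 0.85)]
coffee_mug [(array([110., 133.,  52.,  67.]), 0.59)]
pill_bottle [(array([359.,  80.,  64.,  37.]), 0.77)]
t 19.15 pos [ 0.4442 -0.2441  0.2613] yaw -10.65 shift [-0.012 -0.141  0.307] turn [-0.     0.     0.017] open 0.0671 gf 0.0 f [-0.4 -0.4  0. ] j [ 0.69  0.31 -0.38  2.02  0.15  0.84 -1.54]
```

View pics/i.png

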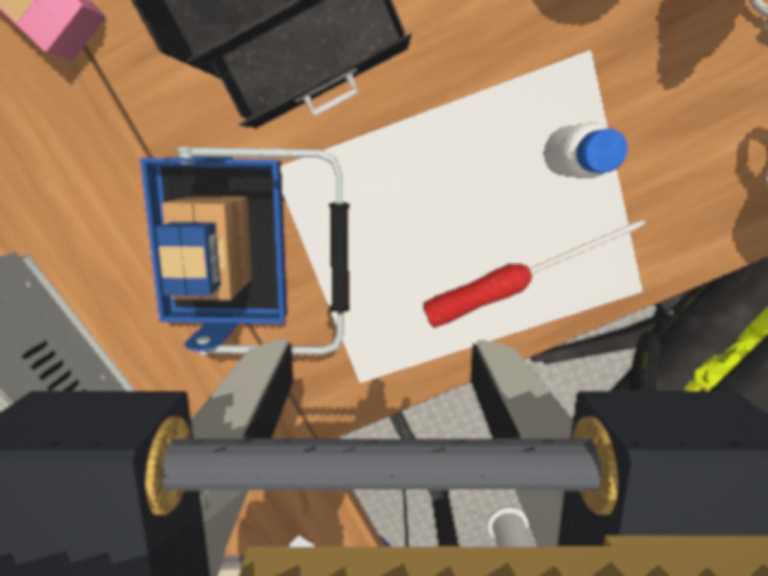

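The packet sits square on the stack. The sleeve is at scaled (340,257), the bottle at (600,150), and both are clear. I locate the sleeve.

Run:
```python
from plan import *
from itertools import product
def sl(p,box):
    x,y,w,h=box; g=cv2.cvtColor(p['color'],cv2.COLOR_RGB2HSV)[y:y+h,x:x+w,2]
    m=cv2.morphologyEx((g<75).astype(np.uint8),cv2.MORPH_OPEN,np.ones((3,3),np.uint8))
    c=max(cv2.findContours(m,cv2.RETR_EXTERNAL,cv2.CHAIN_APPROX_NONE)[0],key=cv2.contourArea)[:,0]+[x,y]
    return c
A,I=ld('wA'),ld('wI')
a=sl(A,(300,105,28,82)); i=sl(I,(212,125,28,92))
for n,p,c in(('A',A,a),('I',I,i)): print(n,rect(p,c,.068),cv2.minAreaRect(c.astype(np.float32)))
print(tri([(A,cv2.minAreaRect(a.astype(np.float32))[0]),(I,cv2.minAreaRect(i.astype(np.float32))[0])]))
plan(.4457,-.2136,.049,-11.6)
```

```text
A (446.8, -212.7, 10.9, 81.3, 78.8) ((311.8712463378906, 145.6096954345703), (8.6124849319458, 63.357582092285156), 4.573921203613281)
I (446.1, -212.6, 11.8, 83.5, 77.8) ((226.0, 171.5), (71.0, 10.0), 90.0)
[ 0.44776556 -0.21281942  0.06905176]
t 19.15 pos [ 0.4442 -0.2441  0.2613] yaw -10.65 shift [-0.021 -0.151  1.062] turn [-0.     0.     0.021] open 0.0671 gf 0.0 f [-0.4 -0.4  0. ] j [ 0.69  0.31 -0.38  2.02  0.15  0.84 -1.54]
```

Emit:
carry_out:
  moves:
    - {"x":-0.018,"y":-0.155,"z":0.7,"rx":0,"ry":0,"rz":0.02,"hand":0.55}
    - {"x":-0.018,"y":-0.155,"z":0.7,"rx":0,"ry":0,"rz":0.02,"hand":0.55}
    - {"x":-0.018,"y":-0.155,"z":0.7,"rx":0,"ry":0,"rz":0.02,"hand":0.55}
    - {"x":-0.018,"y":-0.155,"z":0.7,"rx":0,"ry":0,"rz":0.02,"hand":0.55}
    - {"x":-0.018,"y":-0.155,"z":0.7,"rx":0,"ry":0,"rz":0.02,"hand":0.55}

```text
time: 19.57
tool_pos: [0.4446, -0.2112, 0.1179]
tool_rot: [-3.123, 0.314, 0.01]
ft_force: [-0.0, 0.8, 1.1]
opening: 0.0514
grasp_force: 0.0
```

Emit:
carry_out:
  moves:
    - {"x":0,"y":0,"z":0,"rx":0,"ry":0,"rz":0,"hand":0.55}
    - {"x":0,"y":0,"z":0,"rx":0,"ry":0,"rz":0,"hand":0.55}

```text
time: 19.73
tool_pos: [0.4472, -0.2136, 0.1225]
tool_rot: [3.125, -0.318, 0.002]
ft_force: [0.0, 0.3, 0.7]
opening: 0.0513
grasp_force: 0.0
```

Run:
```python
from plan import *
plan(.4462,-.2128,.050,-11.6)
```

```text
t 19.73 pos [ 0.4472 -0.2136  0.1225] yaw -11.62 shift [-0.006 -0.003  0.362] turn [ 0.    -0.002 -0.   ] open 0.0513 gf 0.0 f [0.  0.3 0.7] j [ 0.55  0.49 -0.3   2.19  0.3   0.49 -1.75]
```

Emit:
carry_out:
  moves:
    - {"x":-0.004,"y":-0.003,"z":0.2,"rx":0,"ry":0,"rz":0,"hand":0.55}
    - {"x":-0.004,"y":-0.003,"z":0.36,"rx":0,"ry":0,"rz":0,"hand":0.55}
    - {"x":-0.004,"y":-0.003,"z":0.36,"rx":0,"ry":0,"rz":0,"hand":0.55}
    - {"x":-0.004,"y":-0.003,"z":0.36,"rx":0,"ry":0,"rz":0,"hand":0.55}
    - {"x":-0.004,"y":-0.003,"z":0.36,"rx":0,"ry":0,"rz":0,"hand":0.55}

```text
time: 20.15
tool_pos: [0.4467, -0.2129, 0.0513]
tool_rot: [3.125, -0.319, 0.003]
ft_force: [-0.1, -0.7, -0.3]
opening: 0.0514
grasp_force: 0.0
```

Emit:
carry_out:
  moves:
    - {"x":0,"y":0,"z":0,"rx":0,"ry":0,"rz":0,"hand":0}
    - {"x":0,"y":0,"z":0,"rx":0,"ry":0,"rz":0,"hand":0}
    - {"x":0,"y":0,"z":0,"rx":0,"ry":0,"rz":0,"hand":0}
    - {"x":0,"y":0,"z":0,"rx":0,"ry":0,"rz":0,"hand":0}
    - {"x":0,"y":0,"z":0,"rx":0,"ry":0,"rz":0,"hand":0}
  force: 40

```text
time: 20.57
tool_pos: [0.446, -0.2124, 0.0499]
tool_rot: [3.125, -0.318, 0.001]
ft_force: [0.4, -0.3, 0.3]
opening: 0.0224
grasp_force: 0.0
```

Emit:
carry_out:
  moves:
    - {"x":0,"y":0,"z":0,"rx":0,"ry":0,"rz":0,"hand":0}
    - {"x":0,"y":0,"z":0,"rx":0,"ry":0,"rz":0,"hand":0}
    - {"x":0,"y":0,"z":0,"rx":0,"ry":0,"rz":0,"hand":0}
    - {"x":0,"y":0,"z":0,"rx":0,"ry":0,"rz":0,"hand":0}
    - {"x":0,"y":0,"z":0,"rx":0,"ry":0,"rz":0,"hand":0}

```text
time: 20.98
tool_pos: [0.446, -0.2122, 0.0495]
tool_rot: [3.125, -0.318, 0.0]
ft_force: [-0.6, 1.1, 5.3]
opening: 0.014
grasp_force: 40.0
```

Run:
```python
from plan import *
plan(.4462,-.2128,.050,-11.6)
```

```text
t 20.98 pos [ 0.446  -0.2122  0.0495] yaw -11.62 shift [ 0.002  0.003 -0.003] turn [ 0. -0. -0.] open 0.014 gf 40.0 f [-0.6  1.1  5.3] j [ 0.47  0.61 -0.2   2.25  0.38  0.31 -1.83]
```

Emit:
carry_out:
  moves:
    - {"x":0,"y":0,"z":-0.022,"rx":0,"ry":0,"rz":0,"hand":0}
    - {"x":0,"y":-0.002,"z":-0.043,"rx":0,"ry":0,"rz":0,"hand":0}
    - {"x":0,"y":-0.004,"z":-0.065,"rx":0,"ry":0,"rz":0,"hand":0}
    - {"x":0,"y":-0.007,"z":-0.086,"rx":0,"ry":0,"rz":0,"hand":0}
    - {"x":0,"y":-0.007,"z":-0.086,"rx":0,"ry":0,"rz":0,"hand":0}

```text
time: 21.4
tool_pos: [0.4462, -0.2107, 0.0674]
tool_rot: [3.125, -0.318, 0.001]
ft_force: [0.6, 2.4, -1.2]
opening: 0.0137
grasp_force: 40.0
```

Emit:
carry_out:
  moves:
    - {"x":0,"y":-0.008,"z":-0.042,"rx":0,"ry":0,"rz":0,"hand":0}
    - {"x":0,"y":-0.02,"z":-0.084,"rx":0,"ry":0,"rz":0,"hand":0}
    - {"x":0,"y":-0.035,"z":-0.1245,"rx":0,"ry":0,"rz":0,"hand":0}
    - {"x":0,"y":-0.053,"z":-0.164,"rx":0,"ry":0,"rz":0,"hand":0}
    - {"x":0,"y":-0.053,"z":-0.164,"rx":0,"ry":0,"rz":0,"hand":0}

```text
time: 21.82
tool_pos: [0.4485, -0.1998, 0.101]
tool_rot: [3.125, -0.317, 0.002]
ft_force: [-0.9, 2.4, -1.9]
opening: 0.0139
grasp_force: 40.0
```

Run:
```python
from plan import *
a=np.radians(27); u=np.array([np.cos(np.radians(-101.6)),np.sin(np.radians(-101.6))])
q=np.array([.446,-.2122])-u*.11*(1-np.cos(a))
plan(q[0],q[1],.0495+.11*np.sin(a),-11.6)
```

```text
t 21.82 pos [ 0.4485 -0.1998  0.101 ] yaw -11.58 shift [0.    0.003 0.008] turn [ 0.    -0.001  0.   ] open 0.0139 gf 40.0 f [-0.9  2.4 -1.9] j [ 0.5   0.52 -0.27  2.22  0.32  0.43 -1.81]
```

Emit:
carry_out:
  moves:
    - {"x":0,"y":-0.021,"z":-0.038,"rx":0,"ry":0,"rz":0,"hand":0}
    - {"x":0,"y":-0.045,"z":-0.074,"rx":0,"ry":0,"rz":0,"hand":0}
    - {"x":0,"y":-0.072,"z":-0.107,"rx":0,"ry":0,"rz":0,"hand":0}
    - {"x":0,"y":-0.101,"z":-0.137,"rx":0,"ry":0,"rz":0,"hand":0}
    - {"x":0,"y":-0.101,"z":-0.137,"rx":0,"ry":0,"rz":0,"hand":0}

```text
time: 22.23
tool_pos: [0.4525, -0.1801, 0.1281]
tool_rot: [3.125, -0.317, 0.001]
ft_force: [-1.4, -0.9, 0.5]
opening: 0.0138
grasp_force: 40.0
```

Emit:
carry_out:
  moves:
    - {"x":0,"y":-0.032,"z":-0.029,"rx":0,"ry":0,"rz":0,"hand":0}
    - {"x":0,"y":-0.066,"z":-0.056,"rx":0,"ry":0,"rz":0,"hand":0}
    - {"x":0,"y":-0.101,"z":-0.08,"rx":0,"ry":0,"rz":0,"hand":0}
    - {"x":0,"y":-0.139,"z":-0.101,"rx":0,"ry":0,"rz":0,"hand":0}
    - {"x":0,"y":-0.139,"z":-0.101,"rx":0,"ry":0,"rz":0,"hand":0}

```text
time: 22.65
tool_pos: [0.4581, -0.1521, 0.1482]
tool_rot: [3.125, -0.316, 0.0]
ft_force: [-3.4, -2.0, 8.9]
opening: 0.0139
grasp_force: 40.0
```

Run:
```python
from plan import *
a=np.radians(63); u=np.array([np.cos(np.radians(-101.6)),np.sin(np.radians(-101.6))])
q=np.array([.446,-.2122])-u*.11*(1-np.cos(a))
plan(q[0],q[1],.0495+.11*np.sin(a),-11.6)
```

```text
t 22.65 pos [ 0.4581 -0.1521  0.1482] yaw -11.55 shift [0.001 0.006 0.003] turn [ 0.    -0.     0.001] open 0.0139 gf 40.0 f [-3.4 -2.   8.9] j [ 0.44  0.44 -0.32  2.2   0.26  0.54 -1.85]
```

Emit:
carry_out:
  moves:
    - {"x":0,"y":-0.035,"z":-0.022,"rx":0,"ry":0,"rz":0,"hand":0}
    - {"x":0,"y":-0.075,"z":-0.038,"rx":0,"ry":0,"rz":0,"hand":0}
    - {"x":0,"y":-0.116,"z":-0.05,"rx":0,"ry":0,"rz":0,"hand":0}
    - {"x":0,"y":-0.159,"z":-0.058,"rx":0,"ry":0,"rz":0,"hand":0}
    - {"x":0,"y":-0.159,"z":-0.058,"rx":0,"ry":0,"rz":0,"hand":0}

```text
time: 23.07
tool_pos: [0.4646, -0.1199, 0.1588]
tool_rot: [-3.125, 0.314, 0.0]
ft_force: [-1.4, 0.5, -1.1]
opening: 0.0139
grasp_force: 40.0
```

Emit:
carry_out:
  moves:
    - {"x":0,"y":-0.04,"z":-0.006,"rx":0,"ry":0,"rz":0,"hand":0}
    - {"x":0,"y":-0.08,"z":-0.007,"rx":0,"ry":0,"rz":0,"hand":0}
    - {"x":0,"y":-0.08,"z":-0.007,"rx":0,"ry":0,"rz":0,"hand":0}
    - {"x":0,"y":-0.08,"z":-0.007,"rx":0,"ry":0,"rz":0,"hand":0}

```text
time: 23.4
tool_pos: [0.4674, -0.1062, 0.1598]
tool_rot: [3.126, -0.317, -0.001]
ft_force: [-0.7, -0.3, -5.6]
opening: 0.0141
grasp_force: 40.0
```

Run:
```python
from plan import *
plan(.4681,-.1045,.1595,-11.6)
P=ld('poses')
p=arm.read_camera('top'); np.save('top1.npy',p,allow_pickle=True)
p=arm.read_camera('wrist'); np.save('wJ.npy',p,allow_pickle=True); save(p,'j.png',None,1.5)
```

```text
t 23.4 pos [ 0.4674 -0.1062  0.1598] yaw -11.58 shift [ 0.002 -0.009  0.001] turn [0.    0.001 0.   ] open 0.0141 gf 40.0 f [-0.7 -0.3 -5.6] j [ 0.35  0.41 -0.33  2.19  0.25  0.57 -1.93]
```

View pics/j.png

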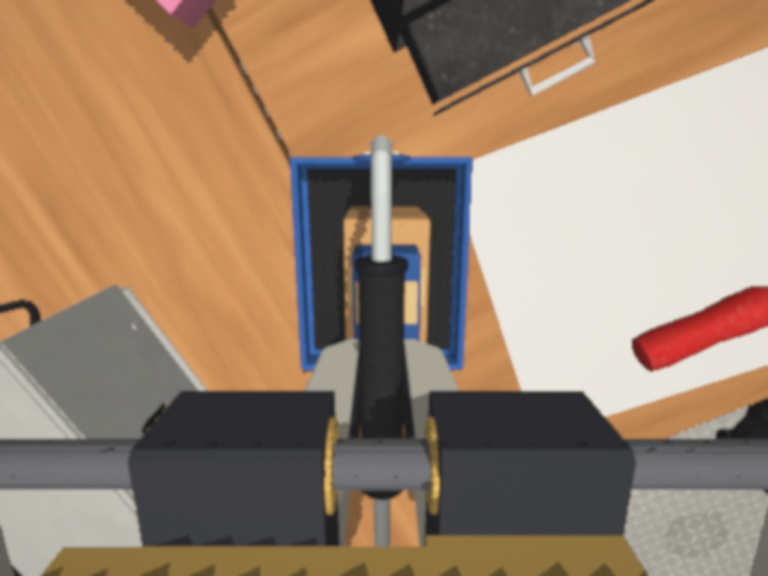

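The handle is upright at (382,300), with the packet and cartons in order beneath it. I lift slowly.

Emit:
carry_out:
  moves:
    - {"x":0,"y":0,"z":0,"rx":0,"ry":0,"rz":0,"hand":0}
    - {"x":0,"y":0,"z":-0.01,"rx":0,"ry":0,"rz":0,"hand":0}
    - {"x":0,"y":0,"z":-0.02,"rx":0,"ry":0,"rz":0,"hand":0}
    - {"x":0,"y":0,"z":-0.035,"rx":0,"ry":0,"rz":0,"hand":0}
    - {"x":0,"y":0,"z":-0.05,"rx":0,"ry":0,"rz":0,"hand":0}
  force: 55

```text
time: 23.92
tool_pos: [0.4675, -0.1068, 0.1702]
tool_rot: [-3.125, 0.319, 0.0]
ft_force: [0.1, -0.3, -7.6]
opening: 0.0134
grasp_force: 55.0
```

Emit:
carry_out:
  moves:
    - {"x":0,"y":0,"z":-0.02,"rx":0,"ry":0,"rz":0,"hand":0}
    - {"x":0,"y":0,"z":-0.04,"rx":0,"ry":0,"rz":0,"hand":0}
    - {"x":0,"y":0,"z":-0.06,"rx":0,"ry":0,"rz":0,"hand":0}
    - {"x":0,"y":0,"z":-0.08,"rx":0,"ry":0,"rz":0,"hand":0}
    - {"x":0,"y":0,"z":-0.1,"rx":0,"ry":0,"rz":0,"hand":0}

```text
time: 24.33
tool_pos: [0.4676, -0.1067, 0.1905]
tool_rot: [3.125, -0.318, 0.0]
ft_force: [-0.2, 0.2, -8.4]
opening: 0.0135
grasp_force: 55.0
```

Emit:
carry_out:
  moves:
    - {"x":0,"y":0,"z":-0.03,"rx":0,"ry":0,"rz":0,"hand":0}
    - {"x":0,"y":0,"z":-0.06,"rx":0,"ry":0,"rz":0,"hand":0}
    - {"x":0,"y":0,"z":-0.09,"rx":0,"ry":0,"rz":0,"hand":0}
    - {"x":0,"y":0,"z":-0.12,"rx":0,"ry":0,"rz":0,"hand":0}
    - {"x":0,"y":0,"z":-0.15,"rx":0,"ry":0,"rz":0,"hand":0}

```text
time: 24.75
tool_pos: [0.4676, -0.1066, 0.2207]
tool_rot: [3.125, -0.318, 0.0]
ft_force: [0.5, 0.1, -8.6]
opening: 0.0134
grasp_force: 55.0
```

Emit:
carry_out:
  moves:
    - {"x":0,"y":0,"z":-0.03,"rx":0,"ry":0,"rz":0,"hand":0}
    - {"x":0,"y":0,"z":-0.06,"rx":0,"ry":0,"rz":0,"hand":0}
    - {"x":0,"y":0,"z":-0.09,"rx":0,"ry":0,"rz":0,"hand":0}
    - {"x":0,"y":0,"z":-0.12,"rx":0,"ry":0,"rz":0,"hand":0}
    - {"x":0,"y":0,"z":-0.15,"rx":0,"ry":0,"rz":0,"hand":0}

```text
time: 25.17
tool_pos: [0.4675, -0.1067, 0.2506]
tool_rot: [3.125, -0.318, -0.0]
ft_force: [0.1, 0.5, -8.9]
opening: 0.0132
grasp_force: 55.0
```

Emit:
carry_out:
  moves:
    - {"x":0,"y":0,"z":-0.02,"rx":0,"ry":0,"rz":0,"hand":0}
    - {"x":0,"y":0,"z":-0.04,"rx":0,"ry":0,"rz":0,"hand":0}
    - {"x":0,"y":0,"z":-0.05,"rx":0,"ry":0,"rz":0,"hand":0}
    - {"x":0,"y":0,"z":-0.06,"rx":0,"ry":0,"rz":0,"hand":0}
    - {"x":0,"y":0,"z":-0.06,"rx":0,"ry":0,"rz":0,"hand":0}

```text
time: 25.58
tool_pos: [0.4676, -0.1067, 0.2622]
tool_rot: [3.125, -0.318, 0.0]
ft_force: [0.4, 0.2, -8.1]
opening: 0.0134
grasp_force: 55.0
```

Emit:
carry_out:
  moves:
    - {"x":0,"y":0,"z":0,"rx":0,"ry":0,"rz":0,"hand":0}
    - {"x":0,"y":0,"z":0,"rx":0,"ry":0,"rz":0,"hand":0}
    - {"x":0,"y":0,"z":0,"rx":0,"ry":0,"rz":0,"hand":0}
    - {"x":0,"y":0,"z":0,"rx":0,"ry":0,"rz":0,"hand":0}
    - {"x":0,"y":0,"z":0,"rx":0,"ry":0,"rz":0,"hand":0}

```text
time: 26.0
tool_pos: [0.4675, -0.1066, 0.2618]
tool_rot: [-3.125, 0.318, 0.001]
ft_force: [0.3, -0.3, -8.7]
opening: 0.0136
grasp_force: 55.0
```

Run:
```python
from plan import *
plan(.4674,-.1062,.26,-11.6)
J=ld('wJ'); p=arm.read_camera('wrist'); np.save('wK.npy',p,allow_pickle=True)
# tray now vs before lift: rim corners by 6-dof-free check: image shift of rim rows
for n,q in(('J',J),('K',p)):
    h=cv2.cvtColor(q['color'],cv2.COLOR_RGB2HSV); m=((h[...,0]>100)&(h[...,0]<125)&(h[...,1]>110)).astype(np.uint8)
    m[:95]=0;m[250:]=0;m[:,:185]=0;m[:,325:]=0
    for r in (130,160,190,210):
        c=np.where(m[r])[0]; print(n,r,c.min(),c.max(),end=' ')
    for u in (215,225,290,300):
        c=np.where(m[:,u])[0]; print('col',u,c.min() if len(c) else None,end=' ')
    print()
s=arm.read_camera('scene'); x=proj(s,[.468,-.105,.15])[0].astype(int); print(x)
a=cv2.resize(p['color'][:,:,::-1],(560,420)); b=s['color'][max(x[1]-60,0):x[1]+60,x[0]-50:x[0]+18][:,:,::-1]
b=cv2.resize(b,(238,420),interpolation=cv2.INTER_CUBIC); cv2.imwrite('pics/k.png',np.hstack([a,b]))
```

```text
t 26.0 pos [ 0.4675 -0.1066  0.2618] yaw -11.62 shift [-0.001 -0.002  0.009] turn [-0.     0.    -0.001] open 0.0136 gf 55.0 f [ 0.3 -0.3 -8.7] j [ 0.41  0.27 -0.39  2.08  0.14  0.82 -1.83]
J 130 196 312 J 160 197 311 J 190 199 309 J 210 200 308 col 215 106 col 225 106 col 290 106 col 300 106 
K 130 194 310 K 160 195 308 K 190 197 307 K 210 198 306 col 215 107 col 225 107 col 290 107 col 300 107 
[256 200]
```

View pics/k.png

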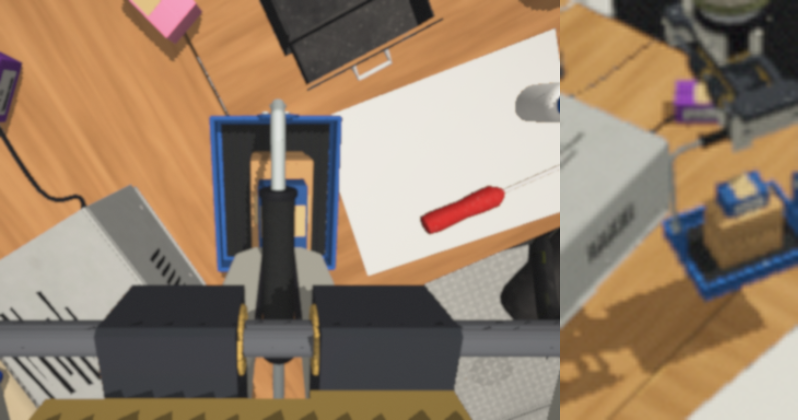

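The tray hangs level about 10 cm up, with 8.7 N on the wrist and the stack in order. Rim pixels moved by no more than 2 px, which means less than 0.05 rad of tilt. I let it settle briefly and hand in.

Emit:
carry_out:
  moves:
    - {"x":0,"y":0,"z":0,"rx":0,"ry":0,"rz":0,"hand":0}
    - {"x":0,"y":0,"z":0,"rx":0,"ry":0,"rz":0,"hand":0}
    - {"x":0,"y":0,"z":0,"rx":0,"ry":0,"rz":0,"hand":0}
    - {"x":0,"y":0,"z":0,"rx":0,"ry":0,"rz":0,"hand":0}
    - {"x":0,"y":0,"z":0,"rx":0,"ry":0,"rz":0,"hand":0}

```text
time: 26.52
tool_pos: [0.4675, -0.1067, 0.262]
tool_rot: [3.125, -0.318, -0.0]
ft_force: [-0.7, -0.1, -9.2]
opening: 0.0136
grasp_force: 55.0
```

```bash
python3 -c "
from cell import arm
print(arm.hand_in())"
```

```text
the job is handed in; nothing more can be done
None
```

The job is handed in at about 26.5 s (no verdict was returned): both cartons and the fuse packet are stacked square in the tray, which hangs level and still by its raised handle about 10 cm above the desk.

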